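Complete the cluster of oil bottles in the round pot

TASK

Put the two dropper bottles that stand loose on the bench into the round metal pot with the five already there, so that all seven stand upright and flat on its floor: one in the middle and a ring of six around it. They are glass, so set them down, do not drop them or knock them over; leave the pot where it stands, and leave the slide box, the rock and the resin disc alone.

Things in the scene. Friction and masses are not known exactly. Their poses are not given: they have to be found in the camera images.
- pot: loose round metal pot, 0.9 kg, 127 mm outside, 122 mm inside, 42 mm tall, floor 4 mm thick, no slots or marks, turned any way; origin: centre of its underside. It just holds a middle bottle and a ring of six, axes about 40 mm from its centre, 60 degrees apart, 2 mm play. At the start the middle and four ring places are filled; the two empty ring places are neighbours
- oil_a_mid (a point): amber dropper bottle, about 70 g, 88 mm tall: body 38 mm in diameter (3 mm bevel at the foot), straight to 44 mm up, cone to a 13 mm neck at 52 mm, blue cap 12 mm in diameter from 55 to 88 mm up. The point is on its axis 44 mm above its underside; z runs towards the cap. Stands upright on the bench at the start; to be put into the pot, picked by its cap
- oil_b_mid (a point): amber dropper bottle, about 70 g, 88 mm tall: body 38 mm in diameter (3 mm bevel at the foot), straight to 44 mm up, cone to a 13 mm neck at 52 mm, blue cap 12 mm in diameter from 55 to 88 mm up. The point is on its axis 44 mm above its underside; z runs towards the cap. Stands upright on the bench at the start; to be put into the pot, picked by its cap
- packed_0_mid (a point): amber dropper bottle, about 70 g, 88 mm tall: body 38 mm in diameter (3 mm bevel at the foot), straight to 44 mm up, cone to a 13 mm neck at 52 mm, blue cap 12 mm in diameter from 55 to 88 mm up. The point is on its axis 44 mm above its underside; z runs towards the cap. Already stands in the middle of the pot
- packed_a_mid (a point): amber dropper bottle, about 70 g, 88 mm tall: body 38 mm in diameter (3 mm bevel at the foot), straight to 44 mm up, cone to a 13 mm neck at 52 mm, blue cap 12 mm in diameter from 55 to 88 mm up. The point is on its axis 44 mm above its underside; z runs towards the cap. Already stands in the pot, in its ring
- packed_b_mid (a point): amber dropper bottle, about 70 g, 88 mm tall: body 38 mm in diameter (3 mm bevel at the foot), straight to 44 mm up, cone to a 13 mm neck at 52 mm, blue cap 12 mm in diameter from 55 to 88 mm up. The point is on its axis 44 mm above its underside; z runs towards the cap. Already stands in the pot, in its ring
- packed_c_mid (a point): amber dropper bottle, about 70 g, 88 mm tall: body 38 mm in diameter (3 mm bevel at the foot), straight to 44 mm up, cone to a 13 mm neck at 52 mm, blue cap 12 mm in diameter from 55 to 88 mm up. The point is on its axis 44 mm above its underside; z runs towards the cap. Already stands in the pot, in its ring
- packed_d_mid (a point): amber dropper bottle, about 70 g, 88 mm tall: body 38 mm in diameter (3 mm bevel at the foot), straight to 44 mm up, cone to a 13 mm neck at 52 mm, blue cap 12 mm in diameter from 55 to 88 mm up. The point is on its axis 44 mm above its underside; z runs towards the cap. Already stands in the pot, in its ring
- slide_box: green plastic slide box with a white label, 85 x 170 x 34 mm, bystander; origin at the centre of its underside
- rock: grey hand specimen of rock, about 68 mm across and 36 mm tall, bystander; origin at the centre of its underside
- mount: black resin disc with a polished ore face, 30 mm in diameter, 20 mm tall, bystander; origin at the centre of its underside
There are look-alikes about, which are no part of the job. What is shaped like the part that bears oil_b_mid but yellow is not meant. What is shaped like the part that bears packed_a_mid but turquoise or yellow is not meant.

How it is judged:
At the end, for the whole second after the job is handed in: All seven bottles stand in the pot: each axis within 44 mm of the pot's centre, underside on the pot's floor to within 3.5 mm, leaning less than 0.08 rad, at rest (under 0.02 m/s); the pot stands level (within 0.05 rad) (horizontal distance between each of oil_a_mid, oil_b_mid, packed_0_mid, packed_a_mid, packed_b_mid, packed_c_mid, packed_d_mid and pot below 0.044 m and z of oil_a_mid in the frame of pot between 0.0445 and 0.0515 m and angle between each of oil_a_mid, oil_b_mid, packed_0_mid, packed_a_mid, packed_b_mid, packed_c_mid, packed_d_mid's own z axis and vertical below 0.08 rad and linear speed of each of oil_a, oil_b, packed_0, packed_a, packed_b, packed_c, packed_d below 0.02 m/s and z of oil_b_mid in the frame of pot between 0.0445 and 0.0515 m and z of packed_0_mid in the frame of pot between 0.0445 and 0.0515 m and z of packed_a_mid in the frame of pot between 0.0445 and 0.0515 m and z of packed_b_mid in the frame of pot between 0.0445 and 0.0515 m and z of packed_c_mid in the frame of pot between 0.0445 and 0.0515 m and z of packed_d_mid in the frame of pot between 0.0445 and 0.0515 m and angle between pot's own z axis and vertical below 0.05 rad); the robot touches nothing.
It fails at once if a bottle falls freely by more than about 18 mm (0.6 m/s while not held) ((linear speed of oil_a above 0.6 m/s and contact force between oil_a and the fingers below 0.05 N) or (linear speed of oil_b above 0.6 m/s and contact force between oil_b and the fingers below 0.05 N) or (linear speed of packed_0 above 0.6 m/s and contact force between packed_0 and the fingers below 0.05 N) or (linear speed of packed_a above 0.6 m/s and contact force between packed_a and the fingers below 0.05 N) or (linear speed of packed_b above 0.6 m/s and contact force between packed_b and the fingers below 0.05 N) or (linear speed of packed_c above 0.6 m/s and contact force between packed_c and the fingers below 0.05 N) or (linear speed of packed_d above 0.6 m/s and contact force between packed_d and the fingers below 0.05 N)).
It fails at once if a bottle is tipped over (leans more than 0.8 rad) (angle between any of oil_a_mid, oil_b_mid, packed_0_mid, packed_a_mid, packed_b_mid, packed_c_mid, packed_d_mid's own z axis and vertical above 0.8 rad).
It fails at once if the pot is shifted by more than 40 mm (distance of pot from where it was at the start of the episode above 0.04 m).
It fails at once if the slide box, the rock or the resin disc is moved by more than 20 mm (distance of any of slide_box, rock, mount from where it was at the start of the episode above 0.02 m).
It also fails if it takes over 58 s, if anything falls off the work surface, if the arm or the gripper's body presses on something with over 40 N, if the wrist force passes 120 N, or if a joint passes its speed limit or range.

ROBOT

A 6-joint arm with a two-finger parallel gripper is mounted at the origin on the work surface. World frame = base frame: x ahead of the robot, y to its left, z up, the work surface at z = 0. Lengths are in m, angles in rad, forces in N, time in s.
With the tool pointing down it reaches from about 0.35 to 0.775 m from the base axis. Payload 5.5 kg.
Tool frame: the origin (TCP) lies midway between the tips of the shut fingers; the grasp point (between the pads) lies grip_point_offset behind it (grip_point_offset is the distance from the TCP to the grasp point, in m); z points along the fingers, y is the direction in which the jaws open and shut (so a half turn about z gives the same grasp; the last joint's range is limited). The gripper opens to 85 mm and grips with 20 to 120 N. Pads are 22 mm wide; open, the fingers measure 114 mm over their backs; the gripper's body (76 mm by 85 mm) begins 54 mm behind the grasp point. The pads swing forward as they close: fully open they stand 13 mm farther back than shut.
Start: joints at [1.161, 0.313, 0.046, 1.304, 0, 1.431], TCP at [0.153, 0.554, 0.195] pointing down, gripper open.
Joint ranges: [-2.76, 2.76], [-0.86, 1.69], [-1.03, 1.26], [-2.2, 2.34], [-1.47, 1.5], [-3.14, 3.14]. Speed limits (rad/s): [2.57, 2.57, 3.14, 3.14, 3.14, 3.14].

INTERFACE

Orientations are given as a unit quaternion [w, x, y, z].
In Python, from workcell import * gives the robot as it stands.
- The arm moves only by the tool send_rows, never from a script. Its argument "series" is one flat list of numbers, 7 for each row, row after row: the shift along the tool's x, y, z in cm, then the turn, a rotation vector about the tool's x, y, z in degrees, then the opening, from 0 (shut) to 1 (fully open). A call has 1 to 10 rows; each row is the pose to reach, as a shift and turn from the pose commanded when the call began, along the tool's axes at that moment; what a row does not reach only later rows make up. A row lasts 1/12 s, in which the tool goes at most 41.7 mm and 7.16 degrees, less where a joint would pass 70% of its speed; a pose out of reach is approached as far as the arm can. A call with a gripper value outside its range is refused whole. The fingers move at their own pace and stop on an object; "newtons" is the grip in N (left out, the last holds). Time passes only in rows, so rows that repeat a pose let the fingers close. It gives the time, the measured TCP pose, the force and the opening at its end, in the units of the state.
- get_state(): the state, without advancing time (a new reading comes with each control period).
- read_camera(name): name is "scene" or "top"; returns the picture (420x560x3 uint8, blue, green, red); there is no depth.
- camera_info(name): a dict with "K" (3x3 intrinsics, pixels), "D" ([k1, k2, p1, p2, k3] as OpenCV has them; the pictures are not rectified), "xyz" and "attitude" of the camera in the world. Camera axes: x right, y down, z forward; pixel columns grow to the right and rows downward; lengths in m; the calibration is good to about 2 mm. A picture is of the moment at which its call begins. camera_info takes no time and is no camera call.
- hand_in(): hands the job in, once; it reports no verdict.
Trained networks look in the newest picture that a camera, given by its name, has taken for a name from the list of things; names that differ only in an ending like _2 or _b are one class to them, and where a whole thing is asked for, a point or a joint stands for the part that bears it (a point fixed in the world has none). Each returns a list of dicts, best first, with "p" (0 to 1); they miss things now and then, are a little off and sometimes report something else, mostly with a low value. They report only what shows in the picture. A call takes as long as a camera call. They do not tell look-alikes from the thing itself.
- silhouettes(camera, label): "pixels" (420x560 bool, what is visible of it) and "box" ([left, top, width, height] in pixels, round what is visible of it).
The state is a dict: "clock": time; "joint_pos": joint angles; "qvel": joint speeds; "tau": joint torques, N m; "tcp_pos": TCP position; "orientation": TCP orientation; "wrist_force": force on the tool from outside, world axes, zero at the start; "ft_torque": the same for the moment, N m; "finger_gap": finger opening in m.
Only numpy, scipy, OpenCV 4.12 (cv2) and the standard library are available. Lean on these libraries where they do the work, as an engineer would, in place of code of your own. Each camera call takes 0.05 s, during which the arm holds its last target. There are 200 camera calls.

## Working session

There is one attempt and no reset: what is moved stays moved. The work goes in short steps, Python scripts to look and compute and a tool call to move; the robot and the scene stay as the last step left them, time stands still between calls to the robot, and variables do not carry over. Pictures are saved under pics/ and viewed, about 8 in all and at most 12, crops included, and the job is handed in when it is done.

Besides the shell and the picture viewer there is one more tool, called after ">>>" by a JSON object that holds its "fn" and its "kwargs", one argument or row to a line. send_rows: Moves the arm, as the interface text tells. Its arguments: {"type":"object","properties":{"series":{"type":"array"},"newtons":{"type":"number"}},"required":["series"]}

```bash
mkdir -p pics; ls; python3 - <<'E'
from workcell import *
import cv2,numpy as np
for c in ["scene","top"]:
    cv2.imwrite(f"pics/{c}0.png",read_camera(c))
    i=camera_info(c); print(c,{k:np.round(v,4).tolist() for k,v in i.items()})
print(get_state())
try: print(grip_point_offset)
except Exception as e: print(e)
E
```

```text
pics
scene {'K': [[429.8642, 0.0, 275.2923], [0.0, 429.8642, 209.4025], [0.0, 0.0, 1.0]], 'D': [-0.0382, 0.0, 0.0, 0.0, 0.0], 'xyz': [0.8944, 0.4622, 0.8045], 'attitude': [-0.0899, 0.2425, 0.9143, -0.3117]}
top {'K': [[412.5553, 0.0, 280.541], [0.0, 412.5553, 209.0107], [0.0, 0.0, 1.0]], 'D': [-0.0946, 0.0, 0.0, 0.0, 0.0], 'xyz': [0.381, -0.0299, 1.1122], 'attitude': [-0.0747, 0.7428, -0.6619, 0.0681]}
{'clock': 0.1, 'joint_pos': array([1.16140251e+00, 3.13956805e-01, 4.50925323e-02, 1.30358241e+00,
       2.11811360e-06, 1.43116544e+00]), 'qvel': array([ 0.00146896, -0.00100752,  0.00353381, -0.00152238, -0.00045395,
        0.00054367]), 'tau': array([ 2.13721898e-03, -4.81725883e+01,  2.99244940e+01,  1.27033077e-02,
       -1.60779459e-04,  2.64146550e-06]), 'tcp_pos': array([0.15306135, 0.5537284 , 0.19438013]), 'orientation': array([-2.24706380e-04,  1.34472813e-01,  9.90916940e-01, -7.93993201e-04]), 'wrist_force': array([ 0.58278888,  0.04231686, -0.73542038]), 'ft_torque': array([ 0.04011013,  0.03190997, -0.0199642 ]), 'finger_gap': 0.085393992614505}
0.0187
```

View pics/scene0.png

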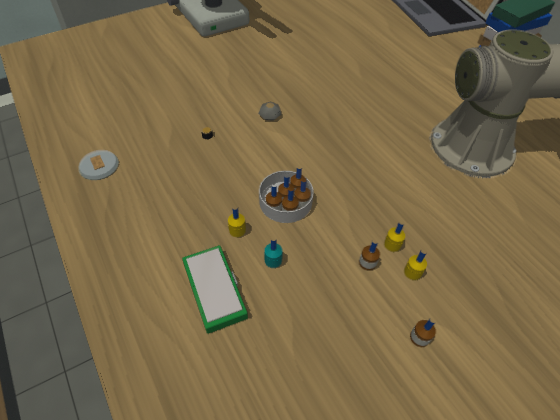

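View pics/top0.png

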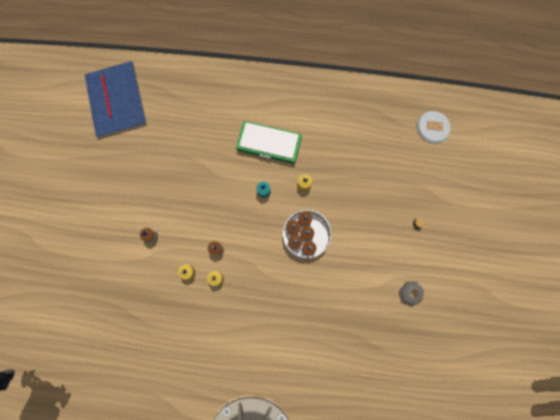

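The scene view shows two amber bottles loose at scene (370,257) and (424,332), which are top (216,249) and (148,235). Yellow look-alikes are at scene (396,237), (417,266) and (237,223), and a turquoise one at (274,254). Those two amber bottles fit the description by colour. The pot is at scene (286,197) and top (306,235). Next I'll confirm this in a crop and measure.

```bash
cat > h.py <<'E'
from workcell import *
import cv2,numpy as np
from scipy.optimize import minimize
from scipy.spatial.transform import Rotation as R
cams={}
for c in ["scene","top"]:
    i=camera_info(c); q=i["attitude"]; M=R.from_quat([q[1],q[2],q[3],q[0]]).as_matrix()
    cams[c]=(cv2.Rodrigues(M.T)[0],-M.T@np.array(i["xyz"]),np.array(i["K"]),np.array(i["D"]))
def proj(c,P): return cv2.projectPoints(np.asarray(P,float).reshape(-1,1,3),*cams[c])[0][:,0]
t=np.linspace(0,2*np.pi,48,endpoint=False)
def circ(x,y,z,r): return np.c_[x+r*np.cos(t),y+r*np.sin(t),0*t+z]
BODY=[[(0,.016),(.003,.019),(.044,.019)],[(.044,.019),(.052,.0065)],[(.052,.0065),(.055,.0065)]]
CAP=[[(.055,.006),(.088,.006)]]
def mask(c,x,y,z0,parts,s=4):
    m=np.zeros((420*s,560*s),np.uint8)
    for p in parts:
        u=proj(c,np.vstack([circ(x,y,z0+z,r) for z,r in p]))
        cv2.fillConvexPoly(m,cv2.convexHull(np.round((u+.5)*s-.5).astype(np.int32)),1)
    return cv2.resize(m.astype(np.float32),(560,420),interpolation=cv2.INTER_AREA)
def fit(tg,x0,z0,parts):
    """tg: {cam: mask}; maximise soft IoU in x,y"""
    def f(p):
        s=0
        for c,T in tg.items():
            m=mask(c,p[0],p[1],z0,parts); s+=1-np.minimum(m,T).sum()/np.maximum(m,T).sum()
        return s
    r=minimize(f,x0,method="Nelder-Mead",options=dict(initial_simplex=np.array(x0)+[[0,0],[.006,0],[0,.006]],xatol=1e-4,fatol=1e-4))
    return r.x,r.fun/len(tg)
def ray(c,uv,z):
    rv,tv,K,D=cams[c]; n=cv2.undistortPoints(np.array([[uv]],float),K,D)[0,0]
    M=cv2.Rodrigues(rv)[0].T; o=-M@tv; d=M@np.array([n[0],n[1],1]); return (o+d*(z-o[2])/d[2])[:2]
E
python3 - <<'E'
from h import *
im={c:read_camera(c) for c in cams}
D={}
for c in cams:
    for l in ["oil_a_mid","pot"]:
        D[c,l]=silhouettes(c,l)
        print(c,l,[(round(d["p"],2),d["box"],int(d["pixels"].sum())) for d in D[c,l]])
a=cv2.resize(im["scene"][150:360,230:450],None,fx=3,fy=3,interpolation=cv2.INTER_CUBIC)[:600]
cv2.imwrite("pics/crop1.png",a)
b=cv2.resize(im["top"][200:290,130:345],None,fx=3.7,fy=3.7,interpolation=cv2.INTER_CUBIC)
cv2.imwrite("pics/crop2.png",b)
np.savez("d0.npz",**{c:im[c] for c in cams})
for n,s,tp in [("A",(370,258),(216,249)),("B",(424,332),(148,235))]:
    tg={}
    for c,uv in [("scene",s),("top",tp)]:
        for d in D[c,"oil_a_mid"]:
            x,y,w,h=d["box"]
            if x<=uv[0]<=x+w and y<=uv[1]<=y+h: tg.setdefault(c,d["pixels"].astype(np.float32))
    x0=ray("top",tp,.06)
    for cc in [list(tg)]+[[k] for k in tg]:
        print(n,cc,fit({k:tg[k] for k in cc},x0,0,BODY+CAP))
tg={c:D[c,"pot"][0]["pixels"].astype(np.float32) for c in cams}
ys,xs=np.nonzero(tg["top"]); print("pot mean",xs.mean(),ys.mean(),ray("top",(306,235),.02))
E
```

```text
scene oil_a_mid [(0.76, [412.2, 317.3, 22.8, 31.8], 530), (0.47, [276.6, 176.9, 15.7, 21.7], 145)]
scene pot []
top oil_a_mid [(0.5, [141.8, 227.0, 19.2, 14.7], 191)]
top pot [(0.72, [285.4, 211.2, 46.0, 45.9], 793)]
A [] (array([0.47301337, 0.1445705 ]), np.float64(nan))
B ['scene', 'top'] (array([0.49169933, 0.33791505]), np.float64(0.1772332489490509))
B ['scene'] (array([0.48849469, 0.3369347 ]), np.float64(0.09864163398742676))
B ['top'] (array([0.49305911, 0.33740467]), np.float64(0.19989490509033203))h.py:28: RuntimeWarning: invalid value encountered in scalar divide
  return r.x,r.fun/len(tg)
Traceback (most recent call last):
IndexError: list index out of range
```

View pics/crop1.png

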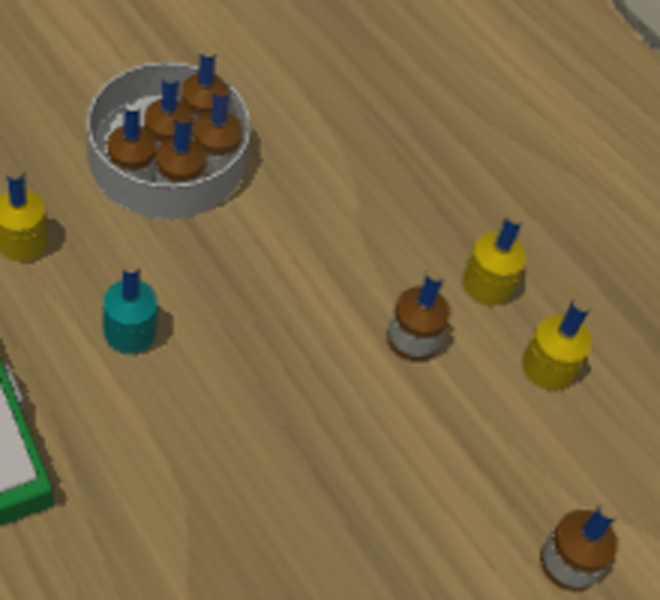

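View pics/crop2.png

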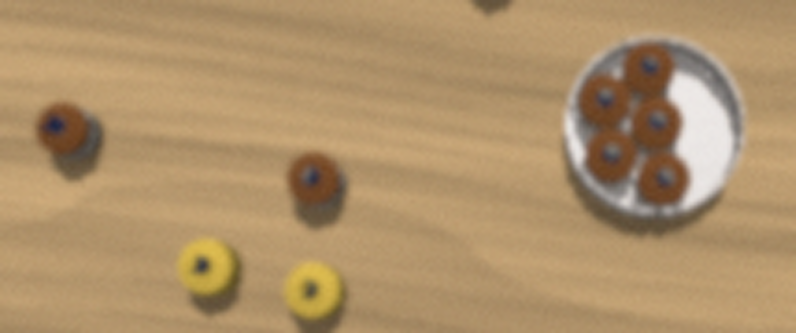

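The crops confirm it: the two loose amber bottles with white labels are the ones meant, and the yellow and turquoise ones aren't. The pot's gap is on its right side in the top view (crop2 about (705,120)), which is its upper-left side in the scene view. Next I'll fit the models to colour masks.

```bash
cat > m.py <<'E'
from h import *
def blue(im):
    b,g,r=[im[...,k].astype(float) for k in range(3)]
    return ((b-r)>25)&((b-g)>15)
def amber(im):
    h,s,v=cv2.split(cv2.cvtColor(im,cv2.COLOR_BGR2HSV))
    return (h<13)&(s>130)
def gray(im): return cv2.cvtColor(im,cv2.COLOR_BGR2HSV)[...,1]<60
def near(m,uv,r):
    yy,xx=np.mgrid[:420,:560]; return m&(np.hypot(xx-uv[0],yy-uv[1])<r)
def potmask(im,uv):
    m=near(gray(im),uv,38).astype(np.uint8); n,l,st,_=cv2.connectedComponentsWithStats(m)
    k=1+np.argmax(st[1:,4]); h=cv2.convexHull(np.argwhere(l==k)[:,::-1].astype(np.int32))
    o=np.zeros_like(m); cv2.fillConvexPoly(o,h,1); return o.astype(np.float32)
POT=[[(0,.0635),(.042,.0635)]]
def capfit(c,im,x0,z0,x1=None):
    """cap fit on blue pixels near predicted cap"""
    u=proj(c,[[*x0,z0+.0715]])[0]; T=near(blue(im),u,9).astype(np.float32)
    return fit({c:T},x0,z0,CAP),int(T.sum())
def shfit(c,im,x0,z0):
    """top view: amber+cap shoulder blob; centroid match via fit"""
    u=proj(c,[[*x0,z0+.05]])[0]; T=near(amber(im),u,9).astype(np.uint8)
    T=cv2.morphologyEx(T,cv2.MORPH_CLOSE,np.ones((5,5))).astype(np.float32)
    return fit({c:T},x0,z0,[[(.040,.019),(.044,.019),(.052,.0065)]]),int(T.sum())
E
python3 - <<'E'
from m import *
d=np.load("d0.npz"); im={c:d[c] for c in d}
p={}
for c,uv in [("scene",(286,197)),("top",(306,235))]:
    p[c]=potmask(im[c],uv); print("pot",c,p[c].sum(),fit({c:p[c]},ray("top",(306,235),.03),0,POT))
P,_=fit(p,ray("top",(306,235),.03),0,POT); print("pot both",P)
pts={"A":((216,248),0),"B":((147,235),0),"p0":((306.8,233.5),.004),"pa":((305,218.5),.004),"pb":((293,227),.004),"pc":((294.5,242),.004),"pd":((309,248.5),.004)}
for n,(uv,z0) in pts.items():
    x0=ray("top",uv,z0+.05)
    s=shfit("top",im["top"],x0,z0); c=capfit("scene",im["scene"],x0,z0)
    line=[n]
    for (x,f),k in (s,c):
        line+=[np.round(x*1e3,1),round(f,2),k]
        if z0: v=x-P; line+=[f"r{np.hypot(*v)*1e3:.1f} a{np.degrees(np.arctan2(v[1],v[0])):.0f}"]
    print(*line)
o=[]
for c in cams:
    g=im[c].copy(); g[blue(g)]=(255,255,0); g[amber(g)]=(0,255,0); g[cv2.Canny((p[c]*255).astype(np.uint8),50,100)>0]=(0,0,255)
    x,y=((235,155) if c=="scene" else (255,195)); o.append(cv2.resize(g[y:y+80,x:x+100],None,fx=4,fy=4,interpolation=0))
    x,y=((345,230) if c=="scene" else (140,210)); o.append(cv2.resize(g[y:y+80,x:x+100],None,fx=3,fy=3,interpolation=0)[:,:]) if 0 else None
cv2.imwrite("pics/seg.png",np.hstack(o))
E
```

```text
pot scene 2412.0 (array([ 0.53930255, -0.08417187]), np.float64(0.03328448534011841))
pot top 1947.0 (array([ 0.54337763, -0.08227331]), np.float64(0.032134294509887695))
pot both [ 0.54097266 -0.0826148 ]
A [477.8 150.4] 0.69 54 [474.8 152.5] 0.52 41
B [492.  334.9] 0.47 90 [494.  338.4] 0.5 51
p0 [539.7 -79.9] 0.39 119 r3.0 a114 [541.  -83.4] 0.38 45 r0.8 a-88
pa [577.8 -71.6] 0.3 121 r38.5 a17 [580.4 -71.6] 0.43 42 r41.0 a16
pb [558.5 -45.8] 0.5 87 r40.8 a65 [552.6 -46. ] 0.44 43 r38.4 a72
pc [517.7 -54.1] 0.5 87 r36.8 a129 [515.5 -51.9] 0.45 42 r39.9 a130
pd [506.  -91.4] 0.36 113 r36.0 a-166 [502.8 -91.4] 0.44 40 r39.2 a-167
```

View pics/seg.png

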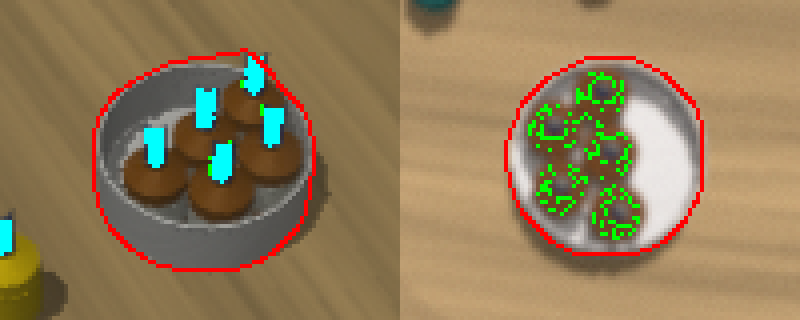

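```bash
python3 - <<'E'
from m import *
d=np.load("d0.npz"); im={c:d[c] for c in d}
for c,pts in [("scene",[(273,200),(290,206),(371,256),(423,334),(300,240),(276,192),(298,169),(374,243)]),("top",[(307,240),(304,214),(290,231),(212,250),(150,238),(250,260),(217,248)])]:
    h=cv2.cvtColor(cv2.GaussianBlur(im[c],(3,3),0),cv2.COLOR_BGR2HSV)
    print(c,[(u,im[c][u[1],u[0]].tolist(),h[u[1],u[0]].tolist()) for u in pts])
x=im["scene"]; print(x[236:252,374:376].reshape(-1,6))
E
```

```text
scene [((273, 200), [33, 72, 109], [15, 182, 108]), ((290, 206), [27, 67, 104], [15, 186, 104]), ((371, 256), [34, 73, 111], [15, 180, 109]), ((423, 334), [29, 69, 108], [15, 186, 107]), ((300, 240), [73, 110, 130], [19, 112, 130]), ((276, 192), [62, 48, 53], [123, 34, 67]), ((298, 169), [83, 45, 26], [111, 110, 81]), ((374, 243), [81, 76, 76], [110, 29, 80])]
top [((307, 240), [53, 72, 101], [13, 130, 102]), ((304, 214), [51, 78, 116], [12, 140, 115]), ((290, 231), [36, 67, 105], [13, 163, 105]), ((212, 250), [49, 69, 101], [11, 128, 100]), ((150, 238), [38, 67, 108], [13, 168, 103]), ((250, 260), [116, 158, 191], [17, 102, 188]), ((217, 248), [43, 70, 111], [12, 153, 107])]
[[ 77 117 139  76 114 136]
 [ 77 117 139  77 116 138]
 [ 76 116 138  76 116 139]
 [ 76 114 135  77 116 137]
 [ 75 113 134  76 113 135]
 [ 76 114 136  74 113 134]
 [ 77 111 131  75 111 130]
 [ 81  76  76  78  92 100]
 [ 83  43  17  80  42  18]
 [ 82  43  19  77  40  16]
 [ 81  42  18  74  41  19]
 [ 79  41  17  71  47  37]
 [ 75  40  15  58  43  50]
 [ 72  38  18  53  46  60]
 [ 65  41  33  44  48  66]
 [ 57  47  52  36  55  78]]
```

```bash
cat >> m.py <<'E'
def blue(im):
    b,g,r=[im[...,k].astype(float) for k in range(3)]
    return ((b-r)>3)&((b-g)>3)&(b<105)
def amber(im):
    h,s,v=cv2.split(cv2.cvtColor(cv2.GaussianBlur(im,(3,3),0),cv2.COLOR_BGR2HSV))
    return (h<17)&(s>122)&(v<135)
E
cat > all.py <<'E'
from m import *
import sys
def run(im,pts,potuv=True):
    p={}
    for c,uv in [("scene",(286,197)),("top",(306,235))]:
        p[c]=potmask(im[c],uv); print("pot",c,fit({c:p[c]},ray("top",(306,235),.03),0,POT)[0].round(4))
    P,_=fit(p,ray("top",(306,235),.03),0,POT); print("pot both",P.round(4))
    for n,(uv,z0) in pts.items():
        x0=ray("top",uv,z0+.05)
        s=shfit("top",im["top"],x0,z0); c=capfit("scene",im["scene"],x0,z0)
        line=[n]
        for (x,f),k in (s,c):
            line+=[np.round(x*1e3,1),round(f,2),k]
            if z0: v=x-P; line+=[f"r{np.hypot(*v)*1e3:.1f} a{np.degrees(np.arctan2(v[1],v[0])):.0f}"]
        print(*line)
PTS={"A":((216,248),0),"B":((147,235),0),"p0":((306.8,233.5),.004),"pa":((305,218.5),.004),"pb":((293,227),.004),"pc":((294.5,242),.004),"pd":((309,248.5),.004)}
E
python3 - <<'E'
from all import *
d=np.load("d0.npz"); im={c:d[c] for c in d}
run(im,PTS)
o=[]
for c in cams:
    g=im[c].copy(); g[blue(g)]=(255,255,0); g[amber(g)&~blue(g)]=(0,255,0)
    x,y=((235,155) if c=="scene" else (255,195)); a=cv2.resize(g[y:y+80,x:x+100],None,fx=4,fy=4,interpolation=0)
    x,y=((345,230) if c=="scene" else (140,210)); b=cv2.resize(g[y:y+50,x:x+100],None,fx=4,fy=4,interpolation=0)
    o.append(np.vstack([a,b]))
cv2.imwrite("pics/seg2.png",np.hstack(o))
E
```

```text
pot scene [ 0.5393 -0.0842]
pot top [ 0.5434 -0.0823]
pot both [ 0.541  -0.0826]
A [475.5 152.6] 0.27 128 [477.5 154.5] 0.4 51
B [490.1 336.6] 0.21 135 [496.1 339.3] 0.44 58
p0 [540.1 -79.9] 0.28 155 r2.8 a108 [541. -81.] 0.26 58 r1.6 a88
pa [577.2 -72.8] 0.21 148 r37.6 a15 [579.9 -71.3] 0.35 51 r40.6 a16
pb [554.9 -48.2] 0.21 154 r37.2 a68 [553.9 -42.6] 0.34 56 r42.1 a72
pc [519.7 -54.5] 0.24 137 r35.3 a127 [515.7 -50.5] 0.39 51 r40.9 a128
pd [507.  -91.9] 0.33 120 r35.2 a-165 [502.8 -91.4] 0.36 45 r39.2 a-167
```

View pics/seg2.png

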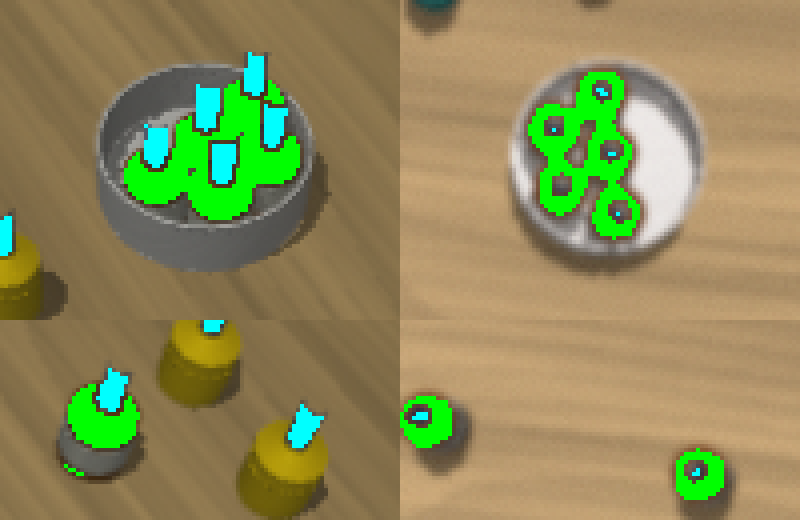

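The measurements are good enough to start moving. The free places are at about 254° and 315° around the pot's centre. Next is a helper that turns a target into tool-axis deltas.

```bash
cat > go.py <<'E'
import sys,numpy as np
from workcell import *
from scipy.spatial.transform import Rotation as R
def show(x,y,z,yang):
    s=get_state(); q=s["orientation"]; M=R.from_quat([q[1],q[2],q[3],q[0]])
    a=np.radians(yang); Y=np.array([np.cos(a),np.sin(a),0]); Z=np.array([0,0,-1.]); T=R.from_matrix(np.c_[np.cross(Y,Z),Y,Z])
    d=M.inv().apply(np.array([x,y,z])-s["tcp_pos"])*100; r=np.degrees((M.inv()*T).as_rotvec())
    print("clock",round(s["clock"],2),"tcp",s["tcp_pos"].round(4),"shift cm",d.round(2),"turn",r.round(2),"gap",round(s["finger_gap"],4),"F",s["wrist_force"].round(2))
if __name__=="__main__":
    show(*map(float,sys.argv[1:5]))
E
python3 go.py .4765 .1535 .15 74.5; python3 go.py .4765 .1535 .06 74.5
```

```text
clock 0.4 tcp [0.1533 0.5541 0.1951] shift cm [-41.83 -30.     4.51] turn [-0.01 -0.    0.04] gap 0.0853 F [ 0.17 -0.46 -0.44]
clock 0.4 tcp [0.1533 0.5541 0.1951] shift cm [-41.83 -30.    13.51] turn [-0.01 -0.    0.04] gap 0.0853 F [ 0.17 -0.46 -0.44]
```

>>> {"fn": "send_rows", "kwargs": {
  "series": [-1.3, -0.9, 0, 0, 0, 0, 1, -3.8, -2.7, 0, 0, 0, 0, 1, -6.7, -4.8, 0, 0, 0, 0, 1, -9.6, -6.9, 0, 0, 0, 0, 1, -12.5, -9, 0, 0, 0, 0, 1, -15.4, -11.1, 0, 0, 0, 0, 1, -18.4, -13.2, 0, 0, 0, 0, 1, -21.3, -15.3, 0, 0, 0, 0, 1, -24.2, -17.4, 0, 0, 0, 0, 1, -27.2, -19.5, 0, 0, 0, 0, 1]
}}

```text
clock: 1.23
tcp_pos: [0.3641, 0.2924, 0.1955]
orientation: [0.0, 0.134, 0.991, 0.0]
wrist_force: [-0.8, 0.2, 0.4]
finger_gap: 0.0852
```

>>> {"fn": "send_rows", "kwargs": {
  "series": [-3, -2.1, 0, 0, 0, 0, 1, -6, -4.3, 0.5, 0, 0, 0, 1, -9, -6.5, 1.5, 0, 0, 0, 1, -12, -8.6, 3, 0, 0, 0, 1, -14, -10.1, 4, 0, 0, 0, 1, -14.63, -10.5, 4.5, 0, 0, 0, 1, -14.63, -10.5, 4.5, 0, 0, 0, 1, -14.63, -10.5, 4.5, 0, 0, 0, 1]
}}

```text
clock: 1.9
tcp_pos: [0.4759, 0.1538, 0.1501]
orientation: [-0.001, 0.135, 0.991, 0.0]
wrist_force: [-0.4, -0.8, 0.1]
finger_gap: 0.0852
```

```bash
python3 go.py .4765 .1535 .06 74.5
```

```text
clock 1.9 tcp [0.4759 0.1538 0.1501] shift cm [-0.07 -0.01  9.01] turn [ 0.   -0.07 -0.  ] gap 0.0852 F [-0.37 -0.77  0.06]
```

Descend, close gently on the cap, then lift 3 mm and set it down again.

>>> {"fn": "send_rows", "kwargs": {
  "series": [0, 0, 2, 0, 0, 0, 0.9, 0, 0, 4.5, 0, 0, 0, 0.7, 0, 0, 7, 0, 0, 0, 0.6, 0, 0, 8.6, 0, 0, 0, 0.5, 0, 0, 9, 0, 0, 0, 0.4, 0, 0, 9, 0, 0, 0, 0.3, 0, 0, 9, 0, 0, 0, 0.2, 0, 0, 9, 0, 0, 0, 0.15, 0, 0, 9, 0, 0, 0, 0.1, 0, 0, 9, 0, 0, 0, 0.08],
  "newtons": 25
}}

```text
clock: 2.73
tcp_pos: [0.4774, 0.1539, 0.0614]
orientation: [0.001, 0.134, 0.991, 0.0]
wrist_force: [0.3, -0.5, 0.2]
finger_gap: 0.0066
```

>>> {"fn": "send_rows", "kwargs": {
  "series": [0, 0, 0, 0, 0, 0, 0.05, 0, 0, 0, 0, 0, 0, 0.05, 0, 0, 0, 0, 0, 0, 0.05, 0, 0, -0.1, 0, 0, 0, 0.05, 0, 0, -0.2, 0, 0, 0, 0.05, 0, 0, -0.3, 0, 0, 0, 0.05, 0, 0, -0.3, 0, 0, 0, 0.05, 0, 0, -0.3, 0, 0, 0, 0.05]
}}

```text
clock: 3.4
tcp_pos: [0.4766, 0.1536, 0.0633]
orientation: [0.0, 0.135, 0.991, 0.0]
wrist_force: [-0.5, 0.1, -0.2]
finger_gap: 0.0045
```

```bash
python3 go.py .4765 .1535 .06 74.5; python3 - <<'E'
from all import *
im={c:read_camera(c) for c in cams}; np.savez("d1.npz",**im)
a=cv2.resize(im["scene"][190:290,310:440],None,fx=4,fy=4,interpolation=cv2.INTER_CUBIC)
b=cv2.resize(im["top"][215:275,180:250],None,fx=4,fy=4,interpolation=cv2.INTER_CUBIC)
o=np.zeros((400,800,3),np.uint8); o[:,:520]=a; o[:240,520:]=b; cv2.imwrite("pics/grip1.png",o)
E
```

```text
clock 3.4 tcp [0.4766 0.1536 0.0633] shift cm [ 0.   -0.01  0.33] turn [0.01 0.01 0.04] gap 0.0045 F [-0.53  0.09 -0.19]
```

View pics/grip1.png

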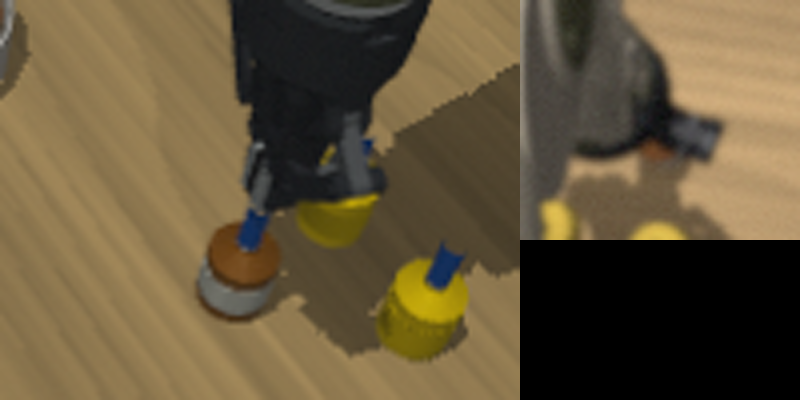

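The fingers shut at a 4.5 mm gap beside the cap, so they missed. The bottle still stands unmoved at (370,257), while the fingertips show near (391,237). I'll check the projection of the TCP.

```bash
python3 - <<'E'
from all import *
s=get_state()["tcp_pos"]; print(s)
for c in cams: print(c,proj(c,[s,s+[0,0,.02],[.4765,.1535,0],[.4765,.1535,.088],[0,0,0],[0,0,.1]]).round(1).tolist())
for uv in [(391,237),(370,257)]: print(ray("scene",uv,.06))
E
```

```text
[0.47649593 0.15360771 0.0631984 ]
scene [[371.8, 248.7], [373.7, 243.4], [366.2, 264.5], [374.2, 242.0], [471.0, 146.7], [485.3, 118.2]]
top [[212.5, 247.1], [211.2, 246.2], [216.3, 249.7], [211.0, 246.0], [250.6, 441.6], [247.7, 456.5]]
[0.42129346 0.14901509]
[0.49027774 0.16628434]
```

```bash
python3 - <<'E'
from all import *
d=np.load("d1.npz"); s=get_state()["tcp_pos"]; print(get_state()["joint_pos"].round(3))
o=np.zeros((600,800,3),np.uint8)
for c,(x,y,w,h),k,X in [("scene",(355,195,60,75),8,0),("top",(192,228,40,50),8,480)]:
    g=np.clip(d[c][y:y+h,x:x+w].astype(float)*1.7,0,255).astype(np.uint8)
    g=cv2.resize(g,None,fx=k,fy=k,interpolation=cv2.INTER_CUBIC)
    ya=np.radians(74.5); Y=np.array([np.cos(ya),np.sin(ya),0])
    for P,col in [(s,(0,0,255)),(s+[0,0,.05],(0,255,0)),(s+.03*Y,(255,0,255)),(s+[0,0,.05]+.03*Y,(255,255,0))]:
        u=(proj(c,[P])[0]-[x,y]+.5)*k; cv2.circle(g,tuple(int(v) for v in u),5,col,2)
    o[:g.shape[0],X:X+g.shape[1]]=g
cv2.imwrite("pics/grip1b.png",o)
E
```

```text
[ 0.151  0.253 -0.374  0.944  0.     0.421]
```

View pics/grip1b.png

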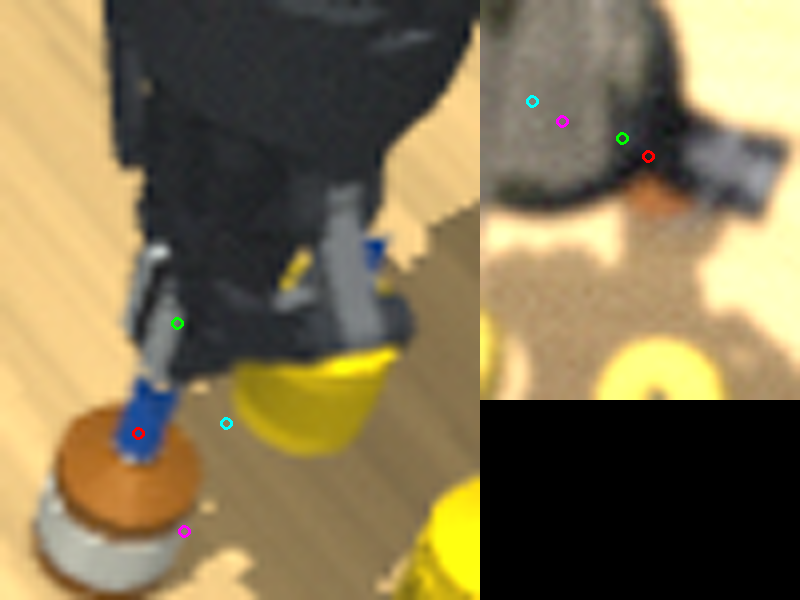

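The fingers don't appear where the reported TCP projects (red marker, on the cap). I'll raise straight up and compare pictures with the fingers shut and open to see where they really are.

>>> {"fn": "send_rows", "kwargs": {
  "series": [0, 0, -1, 0, 0, 0, 0.05, 0, 0, -3, 0, 0, 0, 0.05, 0, 0, -6, 0, 0, 0, 0.05, 0, 0, -9, 0, 0, 0, 0.05, 0, 0, -12, 0, 0, 0, 0.05, 0, 0, -13, 0, 0, 0, 0.05, 0, 0, -13, 0, 0, 0, 0.05, 0, 0, -13, 0, 0, 0, 0.05]
}}

```text
clock: 4.17
tcp_pos: [0.4768, 0.1536, 0.1936]
orientation: [0.001, 0.134, 0.991, 0.0]
wrist_force: [-0.1, 0.0, -0.6]
finger_gap: 0.0041
```

```bash
python3 - <<'E'
from all import *
im={c:read_camera(c) for c in cams}; np.savez("d2.npz",**im); print(get_state())
E
```

```text
{'clock': 4.2667, 'joint_pos': array([ 1.51294671e-01,  1.70665385e-01, -1.48311388e-01,  1.25428377e+00,
        9.09052270e-05,  4.21106438e-01]), 'qvel': array([ 0.00017729,  0.00845173, -0.01071933,  0.00152384,  0.00057521,
        0.00016064]), 'tau': array([ 1.91973749e-02, -4.05449224e+01,  3.03578067e+01,  5.01755349e-04,
        2.49663226e-04,  1.04158293e-06]), 'tcp_pos': array([0.47547016, 0.15344539, 0.19174683]), 'orientation': array([-1.19482316e-03,  1.34497003e-01,  9.90913233e-01, -3.04232333e-04]), 'wrist_force': array([ 0.29676517, -0.30166886, -0.98560198]), 'ft_torque': array([-0.02823157,  0.04159894,  0.01296701]), 'finger_gap': 0.0044442444741394724}
```

>>> {"fn": "send_rows", "kwargs": {
  "series": [0, 0, 0, 0, 0, 0, 0.5, 0, 0, 0, 0, 0, 0, 1, 0, 0, 0, 0, 0, 0, 1, 0, 0, 0, 0, 0, 0, 1, 0, 0, 0, 0, 0, 0, 1, 0, 0, 0, 0, 0, 0, 1, 0, 0, 0, 0, 0, 0, 1, 0, 0, 0, 0, 0, 0, 1]
}}

```text
clock: 4.93
tcp_pos: [0.4765, 0.1536, 0.1932]
orientation: [0.0, 0.135, 0.991, 0.0]
wrist_force: [-0.1, -1.0, -0.6]
finger_gap: 0.085
```

```bash
python3 - <<'E'
from all import *
im={c:read_camera(c) for c in cams}; np.savez("d3.npz",**im)
d2=np.load("d2.npz"); st=get_state(); s=st["tcp_pos"]; print(s,st["finger_gap"])
ya=np.radians(74.5); Y=np.array([np.cos(ya),np.sin(ya),0])
rows=[]
for c,(x,y,w,h) in [("scene",(345,150,80,60)),("top",(175,215,80,60))]:
    r=[]
    for g0 in (d2[c],im[c]):
        g=cv2.resize(np.clip(g0[y:y+h,x:x+w]*1.8,0,255).astype(np.uint8),None,fx=5,fy=5,interpolation=cv2.INTER_CUBIC)
        for P,col in [(s,(0,0,255)),(s+[0,0,.073],(0,255,0)),(s+.0425*Y,(255,0,255)),(s-.0425*Y,(255,255,0))]:
            u=(proj(c,[P])[0]-[x,y]+.5)*5; cv2.circle(g,tuple(int(v) for v in u),4,col,2)
        r.append(g)
    rows.append(np.hstack(r))
    df=np.abs(d2[c].astype(int)-im[c]).sum(2)>40; yy,xx=np.nonzero(df); print(c,df.sum(),xx.min(),xx.max(),yy.min(),yy.max())
cv2.imwrite("pics/cmp.png",np.vstack(rows))
E
```

```text
[0.47650673 0.15360606 0.19325514] 0.08564693824789517
scene 2163 375 559 14 271
top 747 33 236 149 419
```

View pics/cmp.png

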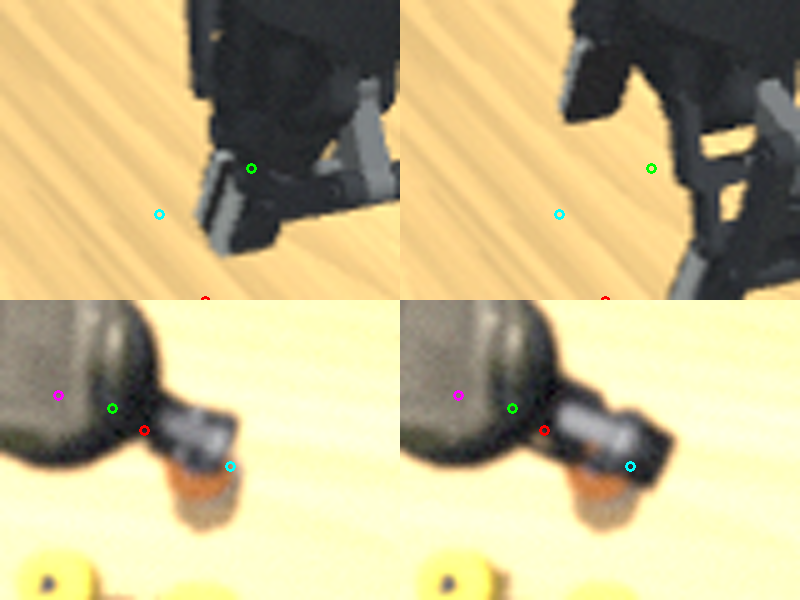

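With the fingers shut, the tips show at scene px (389,199), but the reported TCP projects to (386,210). The tool axis is right, but the tips look several centimetres higher than the state says. I'll quantify this.

```bash
python3 - <<'E'
from all import *
for nm,s,uv in [("d2",np.array([.4765,.1535,.193]),(389,199)),("d1",np.array([.4765,.1536,.0632]),(374.5,243))]:
    for dz in (0,.02,.03,.04,.05,.06): print(nm,dz,proj("scene",[s+[0,0,dz]])[0].round(1),uv, proj("top",[s+[0,0,dz]])[0].round(1))
    print(ray("scene",uv,s[2]))
d=np.load("d2.npz")["scene"]; g=cv2.cvtColor(d,cv2.COLOR_BGR2GRAY)
print(g[180:212,378:404:2])
E
```

```text
d2 0 [385.5 209.9] (389, 199) [203.4 240.7]
d2 0.02 [387.9 203. ] (389, 199) [201.7 239.6]
d2 0.03 [389.1 199.5] (389, 199) [200.9 239. ]
d2 0.04 [390.4 195.8] (389, 199) [200.  238.4]
d2 0.05 [391.7 192.1] (389, 199) [199.1 237.8]
d2 0.06 [393.  188.3] (389, 199) [198.2 237.1]
[0.45444467 0.13659061]
d1 0 [371.8 248.7] (374.5, 243) [212.5 247.1]
d1 0.02 [373.7 243.4] (374.5, 243) [211.3 246.2]
d1 0.03 [374.7 240.6] (374.5, 243) [210.6 245.8]
d1 0.04 [375.7 237.8] (374.5, 243) [209.9 245.3]
d1 0.05 [376.7 234.9] (374.5, 243) [209.3 244.8]
d1 0.06 [377.7 232. ] (374.5, 243) [208.6 244.3]
[0.46298889 0.14512694]
[[121 116 114 119 108  71  65  27  21  24  25  25  23]
 [125 120 114 117  94  90  78  25  22  23  23  24  23]
 [126 123 118 116  95  72  31  27  20  23  22  23  23]
 [124 125 121 116  81  63  21  26  27  24  24  24  24]
 [123 127 124 118  67  59  25  33  26  23  26  28  22]
 [121 125 125 122  72  49  44  30  26  26  24  35  38]
 [119 123 126 113  74  31  53  31  26  23  25  27  32]
 [117 121 125 114  80  22  64  32  23  25  26  26  26]
 [115 119 123 120  73  23  65  53  26  24 
[... 578 characters left out ...]
26 102  79  59  27  30  38  66 115 127]
 [117 120 123 127 118  88  70  41  70  90 123 123 125]
 [116 118 122 126 126 105 103 108 120 124 122 124 124]
 [112 117 121 123 127 117 114 116 118 122 122 122 124]
 [112 116 119 123 125 124 112 116 117 119 123 121 124]
 [112 114 117 121 125 127 116 114 115 117 122 122 123]
 [112 113 117 120 123 126 124 113 116 115 120 123 121]
 [113 113 114 118 122 124 127 115 115 116 116 122 121]
 [116 113 112 117 119 123 127 122 113 117 114 119 122]
 [122 112 112 115 118 123 125 128 114 115 115 116 122]
 [124 116 114 113 117 121 123 127 121 112 116 115 119]
 [124 116 112 112 116 118 123 126 127 113 115 114 116]
 [122 120 111 113 113 118 121 124 127 120 112 116 114]]
```

The axis fits with the tips about 35 mm above the reported z. I'll test this with the jaws fully open (85 mm), so they straddle the 38 mm body safely whichever reading is right.

>>> {"fn": "send_rows", "kwargs": {
  "series": [0, 0, 2, 0, 0, 0, 1, 0, 0, 5, 0, 0, 0, 1, 0, 0, 8, 0, 0, 0, 1, 0, 0, 11, 0, 0, 0, 1, 0, 0, 13, 0, 0, 0, 1, 0, 0, 14, 0, 0, 0, 1, 0, 0, 15, 0, 0, 0, 1, 0, 0, 16, 0, 0, 0, 1, 0, 0, 16, 0, 0, 0, 1, 0, 0, 16, 0, 0, 0, 1]
}}

```text
clock: 5.87
tcp_pos: [0.4768, 0.1537, 0.0335]
orientation: [0.0, 0.134, 0.991, 0.0]
wrist_force: [-0.1, 0.1, -0.1]
finger_gap: 0.0853
```

```bash
python3 - <<'E'
from all import *
im={c:read_camera(c) for c in cams}; np.savez("d4.npz",**im); st=get_state(); s=st["tcp_pos"]; print(s,st["wrist_force"],st["finger_gap"])
ya=np.radians(74.5); Y=np.array([np.cos(ya),np.sin(ya),0]); X=np.array([np.cos(ya+np.pi/2),np.sin(ya+np.pi/2),0])
o=np.zeros((600,800,3),np.uint8)
for c,(x,y,w,h),k,XX in [("scene",(345,195,67,75),8,0),("top",(190,225,44,50),6,536)]:
    g=cv2.resize(np.clip(im[c][y:y+h,x:x+w]*1.8,0,255).astype(np.uint8),None,fx=k,fy=k,interpolation=cv2.INTER_CUBIC)
    for dz,col in [(.013,(0,0,255)),(.048,(0,255,0))]:
      for sg in (1,-1):
        q=[(proj(c,[s+[0,0,dz]+sg*a*Y+b*X])[0]-[x,y]+.5)*k for a,b in [(.0425,-.011),(.0425,.011),(.057,.011),(.057,-.011)]]
        cv2.polylines(g,[np.int32(q)],True,col,1)
    o[:g.shape[0],XX:XX+g.shape[1]]=g[:, :800-XX]
cv2.imwrite("pics/desc.png",o)
E
```

```text
[0.47751535 0.15376134 0.03425899] [-0.23299379 -0.11286662  0.19535407] 0.08555004207712145
```

View pics/desc.png

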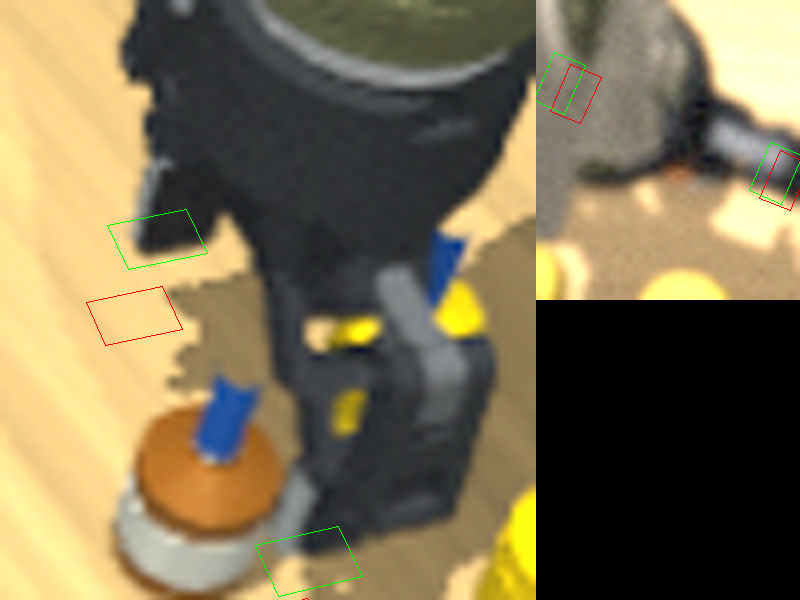

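The open tips bracket the cap at about cap-top height, so the true tips sit some 38 mm above the reported z, perhaps a few mm towards −x too. I'll go 14 mm lower, nudge +2 mm in x and close on the cap.

>>> {"fn": "send_rows", "kwargs": {
  "series": [-0.2, 0, 0.5, 0, 0, 0, 1, -0.2, 0, 1, 0, 0, 0, 0.8, -0.2, 0, 1.4, 0, 0, 0, 0.6, -0.2, 0, 1.4, 0, 0, 0, 0.5, -0.2, 0, 1.4, 0, 0, 0, 0.4, -0.2, 0, 1.4, 0, 0, 0, 0.3, -0.2, 0, 1.4, 0, 0, 0, 0.2, -0.2, 0, 1.4, 0, 0, 0, 0.1, -0.2, 0, 1.4, 0, 0, 0, 0.05, -0.2, 0, 1.4, 0, 0, 0, 0.05],
  "newtons": 25
}}

```text
clock: 6.8
tcp_pos: [0.4785, 0.1531, 0.0193]
orientation: [0.0, 0.134, 0.991, 0.0]
wrist_force: [-0.3, 0.0, -0.1]
finger_gap: 0.0112
```

```bash
python3 - <<'E'
from all import *
im={c:read_camera(c) for c in cams}; np.savez("d5.npz",**im); st=get_state(); print(st["tcp_pos"],st["wrist_force"],st["finger_gap"])
d=im["scene"]; a=amber(d); yy,xx=np.nonzero(near(a,(370,254),14)); print(xx.mean(),yy.mean(),len(xx))
d=np.load("d4.npz")["scene"]; a=amber(d); yy,xx=np.nonzero(near(a,(370,254),14)); print(xx.mean(),yy.mean(),len(xx))
E
```

```text
[0.47847096 0.15308985 0.01926107] [ 0.44463224  0.15036745 -0.59190357] 0.010703821515687072
369.2835820895522 256.2910447761194 134
370.3421052631579 254.56315789473683 190
```

>>> {"fn": "send_rows", "kwargs": {
  "series": [0, 0, 0, 0, 0, 0, 0.05, 0, 0, 0, 0, 0, 0, 0.05, 0, 0, 0, 0, 0, 0, 0.05, 0, 0, -0.2, 0, 0, 0, 0.05, 0, 0, -0.5, 0, 0, 0, 0.05, 0, 0, -1, 0, 0, 0, 0.05, 0, 0, -1, 0, 0, 0, 0.05, 0, 0, -1, 0, 0, 0, 0.05]
}}

```text
clock: 7.57
tcp_pos: [0.4789, 0.1532, 0.0298]
orientation: [0.001, 0.134, 0.991, 0.0]
wrist_force: [-0.3, -0.3, 0.2]
finger_gap: 0.0112
```

```bash
python3 - <<'E'
from all import *
im={c:read_camera(c) for c in cams}; np.savez("d6.npz",**im); st=get_state(); s=st["tcp_pos"]; print(s,st["wrist_force"],st["finger_gap"])
o=[]
for f in ("d4","d6"):
    d=np.load(f+".npz"); x,y=345,205
    o.append(cv2.resize(np.clip(d["scene"][y:y+70,x:x+50]*1.8,0,255).astype(np.uint8),None,fx=8,fy=8,interpolation=cv2.INTER_CUBIC))
cv2.imwrite("pics/lift1.png",np.hstack(o))
E
```

```text
[0.47852393 0.15308357 0.02930876] [ 0.00282056 -0.65133352 -1.44485458] 0.010929560586877834
```

View pics/lift1.png

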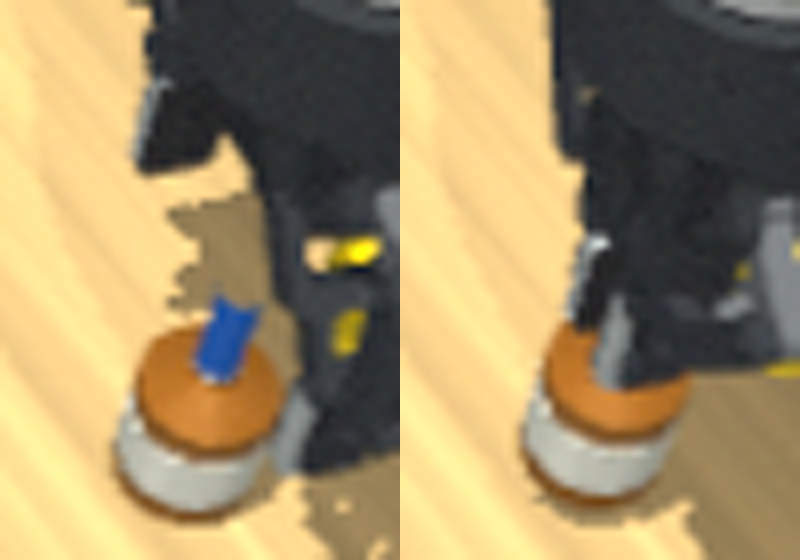

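The grip holds: the gap stopped at 11 mm and the bottle is lifted, with its shadow detached. I'll set it down, open, turn the jaws 90° and regrip so it is centred in both directions.

>>> {"fn": "send_rows", "kwargs": {
  "series": [0, 0, 0.5, 0, 0, 0, 0.05, 0, 0, 0.9, 0, 0, 0, 0.05, 0, 0, 1, 0, 0, 0, 0.05, 0, 0, 1, 0, 0, 0, 0.2, 0, 0, 1, 0, 0, 0, 0.5, 0, 0, 1, 0, 0, 0, 0.5, 0, 0, 1, 0, 0, 0, 0.5, 0, 0, 1, 0, 0, 7, 0.5, 0, 0, 1, 0, 0, 14, 0.5, 0, 0, 1, 0, 0, 21, 0.5]
}}

```text
clock: 8.5
tcp_pos: [0.4784, 0.1531, 0.0191]
orientation: [-0.0, 0.316, 0.949, 0.0]
wrist_force: [0.3, -0.2, 0.4]
finger_gap: 0.0426
```

>>> {"fn": "send_rows", "kwargs": {
  "series": [0, 0, 0, 0, 0, 7, 0.5, 0, 0, 0, 0, 0, 14, 0.5, 0, 0, 0, 0, 0, 21, 0.5, 0, 0, 0, 0, 0, 28, 0.5, 0, 0, 0, 0, 0, 35, 0.5, 0, 0, 0, 0, 0, 42, 0.5, 0, 0, 0, 0, 0, 49, 0.5, 0, 0, 0, 0, 0, 56, 0.5, 0, 0, 0, 0, 0, 63, 0.5, 0, 0, 0, 0, 0, 69, 0.5]
}}

```text
clock: 9.33
tcp_pos: [0.4784, 0.1531, 0.0191]
orientation: [-0.0, 0.798, 0.603, -0.0]
wrist_force: [-0.3, -0.3, 0.4]
finger_gap: 0.0424
```

>>> {"fn": "send_rows", "kwargs": {
  "series": [0, 0, 0, 0, 0, 0, 0.5, 0, 0, 0, 0, 0, 0, 0.3, 0, 0, 0, 0, 0, 0, 0.2, 0, 0, 0, 0, 0, 0, 0.1, 0, 0, 0, 0, 0, 0, 0.05, 0, 0, 0, 0, 0, 0, 0.05, 0, 0, 0, 0, 0, 0, 0.05, 0, 0, 0, 0, 0, 0, 0.05]
}}

```text
clock: 10.0
tcp_pos: [0.4784, 0.1531, 0.0191]
orientation: [-0.0, 0.796, 0.606, -0.0]
wrist_force: [-0.6, 0.4, -1.3]
finger_gap: 0.0112
```

```bash
python3 go.py .4765 .1535 .02 -15.5
```

```text
clock 10.0 tcp [0.4784 0.1531 0.0191] shift cm [-0.01 -0.19 -0.09] turn [-0.01 -0.    0.06] gap 0.0112 F [-0.65  0.38 -1.29]
```

>>> {"fn": "send_rows", "kwargs": {
  "series": [0, 0, 0, 0, 0, 0, 0.05, 0, 0, -0.5, 0, 0, 0, 0.05, 0, 0, -2, 0, 0, 0, 0.05, 0, 0, -4, 0, 0, 0, 0.05, 0, 0, -6.5, 0, 0, 0, 0.05, 0, 0, -9, 0, 0, 0, 0.05, 0, 0, -11, 0, 0, 0, 0.05, 0, 0, -12.5, 0, 0, 0, 0.05, 0, 0, -13, 0, 0, 0, 0.05, 0, 0, -13, 0, 0, 0, 0.05],
  "newtons": 40
}}

```text
clock: 10.83
tcp_pos: [0.4796, 0.1532, 0.1508]
orientation: [0.001, 0.796, 0.606, 0.001]
wrist_force: [0.8, -0.2, -1.5]
finger_gap: 0.0109
```

>>> {"fn": "send_rows", "kwargs": {
  "series": [-0.8, 0.4, 0, 0, 0, 0, 0.05, -2.4, 1.2, 0, 0, 0, 0, 0.05, -5, 2.5, 0, 0, 0, 0, 0.05, -8, 4, 0, 0, 0, 0, 0.05, -11, 5.4, 0, 0, 0, 0, 0.05, -14, 6.9, 0, 0, 0, 0, 0.05, -17, 8.4, 0, 0, 0, 0, 0.05, -20, 9.8, 0, 0, 0, 0, 0.05, -22.5, 11, 0, 0, 0, 0, 0.05, -24, 11.8, 0, 0, 0, 0, 0.05]
}}

```text
clock: 11.67
tcp_pos: [0.5273, -0.113, 0.1473]
orientation: [-0.001, 0.797, 0.604, -0.001]
wrist_force: [-0.5, 0.2, -0.8]
finger_gap: 0.0107
```

>>> {"fn": "send_rows", "kwargs": {
  "series": [-0.8, 0.4, 0, 0, 0, 0, 0.05, -1.1, 0.5, 0, 0, 0, 0, 0.05, -1.1, 0.5, 0, 0, 0, 0, 0.05, -1.1, 0.5, 0, 0, 0, 0, 0.05]
}}

```text
clock: 12.0
tcp_pos: [0.5293, -0.1208, 0.1485]
orientation: [-0.001, 0.796, 0.606, -0.0]
wrist_force: [0.1, -0.1, -0.4]
finger_gap: 0.0108
```

```bash
python3 go.py .5302 -.1216 .02 -15.5;  python3 - <<'E'
from all import *
im={c:read_camera(c) for c in cams}; np.savez("d7.npz",**im); st=get_state(); s=st["tcp_pos"]; print(s,st["wrist_force"],st["finger_gap"])
z0=s[2]-.0191
for c in cams: print(c,"exp shoulder",proj(c,[[s[0],s[1],z0+.048]])[0],"foot",proj(c,[[s[0],s[1],z0]])[0])
for c in cams:
    u=proj(c,[[s[0],s[1],z0+.045]])[0]; a=near(amber(im[c]),u,25); yy,xx=np.nonzero(a); print(c,len(xx),xx.mean(),yy.mean(),xx.min(),xx.max(),yy.min(),yy.max())
E
```

```text
clock 12.0 tcp [ 0.5293 -0.1208  0.1485] shift cm [-0.06  0.13 12.85] turn [-0.1  -0.03  0.07] gap 0.0108 F [ 0.07 -0.11 -0.41]
[ 0.52968212 -0.1203908   0.14903641] [ 0.68866286 -0.48360047 -1.20100073] 0.011121605179161555
scene exp shoulder [283.07749826 135.52812298] foot [282.48471763 151.68759947]
top exp shoulder [326.30712973 232.32817361] foot [324.08775976 235.23798644]
scene 165 283.55757575757576 140.3212121212121 276 292 133 154<stdin>:6: RuntimeWarning: Mean of empty slice.
  ret = ret.dtype.type(ret / rcount)
Traceback (most recent call last):
ValueError: zero-size array to reduction operation minimum which has no identity
```

```bash
python3 - <<'E'
from all import *
from scipy.optimize import least_squares
C=np.array([[579.9,-71.3],[553.9,-42.6],[515.7,-50.5],[502.8,-91.4]])
print("ring centre scene caps",least_squares(lambda p:np.hypot(*(C-p).T)-40.3,[541,-82]).x)
a=np.load("d0.npz"); b=np.load("d7.npz"); s=np.array([.5295,-.1206,.149]); z0=s[2]-.0191
D=np.abs(b["scene"].astype(int)-a["scene"]).sum(2); hsv=cv2.cvtColor(b["scene"],cv2.COLOR_BGR2HSV)
am=amber(b["scene"])
for r in range(120,160): print(r,"".join(("A" if am[r,c] else "L" if hsv[r,c,1]<90 and hsv[r,c,2]>75 and D[r,c]>25 else "." if D[r,c]<=25 else "k" if hsv[r,c,2]<60 else "o") for c in range(262,306)))
m=mask("scene",s[0],s[1],z0,BODY)>.5; yy,xx=np.nonzero(m); print(xx.min(),xx.max(),yy.min(),yy.max())
for r in range(126,156,3): q=np.nonzero(m[r])[0]; print(r,q.min() if len(q) else 0,q.max() if len(q) else 0,end="; ")
E
```

```text
ring centre scene caps [541.43522042 -81.19498752]
120 ......kkkkkkkkkkkkkkoo..kkkkkkkko...........
121 ......okkkkkkkkkkkkkko..kkkkokkko...........
122 ........oo...kkkkkkkokLLokkkookko...........
123 .............kkkkkkookoookkkookko...........
124 .............kkkkkkookoookkkookko...........
125 .............kkkkkkookoookkkookko...........
126 .............kkkkkoookoookkkokkko...........
127 .............kkkkkoookoookkkokkoo...........
128 .............okkkkoookoookkkokkoo...........
129 .............okkkkoookoookkookkoo...........
130 ..............kkkkLLokoookkookko............
131 ..............okkkLokkoookkooLo.............
132 ...............kkkLookoookkoLL..............
133 ..............oAkkLookoookkoLo..............
134 ..............oAALLokkokoAAoAoo.............
135 .............oAAAALooAAAAAAAAAo.............
136 .............oAAAAAAAAAAAAAAAAo.............
137 .............oAAAAAAAAAAAAAAAAA.............
138 .............oAAAAAAAAAAAAAAAAo.............
139 .............oAAAAAAAAAAAAAAAAoo............
140 .............ooAAAAAAAAAAAAAAAoo............
141 .............LAA
[... 348 characters left out ...]
LLLLLLLLLL.............
149 .............oLLLLLLLLLLLLLLLLo.............
150 .............oLLLLLLLLLLLLLLLLo.............
151 .............ooLLLLLLLLLLLLLooo.............
152 ..............oAoLLLLLLLLLLooo..............
153 ..............ooAAAoooLLoAAAoo..............
154 ...............ooAAAAAAAAoooo...............
155 .................oooooooooo.................
156 .....................ooo....................
157 ............................................
158 ............................................
159 ............................................
274 291 131 156
126 0 0; 129 0 0; 132 278 288; 135 275 291; 138 275 291; 141 275 291; 144 274 291; 147 274 291; 150 274 291; 153 275 290;
```

```bash
python3 - <<'E'
from all import *
a=np.load("d0.npz"); b=np.load("d7.npz"); s=np.array([.5295,-.1206,.149]); z0=s[2]-.0191
D=np.abs(b["scene"].astype(int)-a["scene"]).sum(2)
T=np.zeros((420,560),np.float32); r=slice(137,160); T[r,270:298]=np.clip((D[r,270:298]-8)/35.,0,1)
def f(p):
    m=mask("scene",p[0],p[1],z0,BODY,6).copy(); m[:137]=0
    return 1-np.minimum(m,T).sum()/np.maximum(m,T).sum()
q=minimize(f,s[:2],method="Nelder-Mead",options=dict(initial_simplex=s[:2]+np.array([[0,0],[.005,0],[0,.005]]),xatol=1e-5,fatol=1e-6)); print("hang scene-state mm",(q.x-s[:2])*1e3,q.fun)
im=a["scene"]; bl=cv2.dilate(blue(im).astype(np.uint8),np.ones((5,5)))>0
g=gray(im)&~bl; m=near(g,(286,197),36).astype(np.uint8); m=cv2.morphologyEx(m,cv2.MORPH_OPEN,np.ones((2,2)))
n,l,st,_=cv2.connectedComponentsWithStats(m); k=1+np.argmax(st[1:,4]); h=cv2.convexHull(np.argwhere(l==k)[:,::-1].astype(np.int32)); o=np.zeros_like(m); cv2.fillConvexPoly(o,h,1)
x,e=fit({"scene":o.astype(np.float32)},[.541,-.083],0,POT); print("pot scene",x*1e3,e,o.sum(),mask("scene",*x,0,POT).sum())
# extents compare
M=mask("scene",*x,0,POT)>.5
for A in (o>0,M): yy,xx=np.nonzero(A); print(xx.min(),xx.max(),yy.min(),yy.max())
# packed bottles: fit cap+cone mask jointly for lateral check
for n in ["A","B","p0","pa","pb","pc","pd"]:
    uv,z=PTS[n]; x0=ray("top",uv,z+.05); u=proj("scene",[[*x0,z+.0715]])[0]
    T2=near(blue(im),u,9); yy,xx=np.nonzero(T2)
    c,_e=capfit("scene",im,x0,z); M=mask("scene",*c[0],z,CAP); w=M.sum()
    gy,gx=np.mgrid[:420,:560]; print(n,c[0].round(4),"blue centroid",xx.mean().round(1),yy.mean().round(1),"model",((M*gx).sum()/w).round(1),((M*gy).sum()/w).round(1))
E
```

```text
hang scene-state mm [-2.4464798  -0.76414108] 0.1961720585823059
pot scene [539.50871396 -79.53130186] 0.03285759687423706 2324 2379.4375
260 314 172 223
260 314 172 223
A [0.4775 0.1545] blue centroid 372.6 247.3 model 372.5 247.0
B [0.4961 0.3393] blue centroid 428.4 325.1 model 427.3 326.3
p0 [ 0.541 -0.081] blue centroid 286.3 181.3 model 286.4 181.3
pa [ 0.5799 -0.0713] blue centroid 273.5 191.1 model 273.6 190.6
pb [ 0.5539 -0.0426] blue centroid 290.1 194.6 model 290.3 194.9
pc [ 0.5157 -0.0505] blue centroid 302.7 185.3 model 303.0 186.1
pd [ 0.5028 -0.0914] blue centroid 298.1 173.3 model 298.3 172.3
```

The hanging bottle's silhouette is within about 2.5 mm of the reported position. I put the pot centre at (0.5425, −0.081) in the robot's frame. Next I correct and lower to just above the rim, then measure again.

>>> {"fn": "send_rows", "kwargs": {
  "series": [0.06, 0.1, 0, 0, 0, 0, 0.05, 0.12, 0.2, 1, 0, 0, 0, 0.05, 0.12, 0.2, 2.5, 0, 0, 0, 0.05, 0.12, 0.2, 4, 0, 0, 0, 0.05, 0.12, 0.2, 5.5, 0, 0, 0, 0.05, 0.12, 0.2, 7, 0, 0, 0, 0.05, 0.12, 0.2, 8, 0, 0, 0, 0.05, 0.12, 0.2, 8, 0, 0, 0, 0.05, 0.12, 0.2, 8, 0, 0, 0, 0.05]
}}

```text
clock: 12.85
tcp_pos: [0.5318, -0.1205, 0.0686]
orientation: [-0.001, 0.796, 0.606, -0.0]
wrist_force: [0.5, -0.0, -0.5]
finger_gap: 0.0107
```

```bash
python3 - <<'E'
from all import *
im={c:read_camera(c) for c in cams}; np.savez("d8.npz",**im); st=get_state(); s=st["tcp_pos"]; print(s,st["wrist_force"],st["finger_gap"])
z0=s[2]-.0191; a=np.load("d0.npz")["scene"]; b=im["scene"]; D=np.abs(b.astype(int)-a).sum(2); am=amber(b); hsv=cv2.cvtColor(b,cv2.COLOR_BGR2HSV)
m=mask("scene",s[0],s[1],z0,BODY); e=(m>.5).astype(np.uint8); e=e-cv2.erode(e,np.ones((3,3)))
for r in range(138,192): print(r,"".join(("#" if e[r,c] else "A" if am[r,c] else "." if D[r,c]<=25 else "k" if hsv[r,c,2]<60 else "L" if hsv[r,c,1]<60 else "o") for c in range(262,312)))
print(st["tcp_pos"])
E
```

```text
[ 0.53297723 -0.12108671  0.06994173] [ 0.86195021  1.14034751 -0.43214137] 0.010606910613273634
138 kkkkkko....kkkkkkkkkkookkkkkkkkkkkkkkkkkkkkko.....
139 kkkkkkko...kkkkkkkkoo..kkkkkkkkkkkkkkkkkkkko......
140 kkkkkkko...kkkkkkkkoo..kkkkkkkkkkkkkkkkkkko.......
141 kkkkkkkkoookkkkkkkkoo..kkkkkkkkkkkkkkkkkko........
142 kkkkkkkkkkkkkkkkkkkoo..kkkkkkkkkkkkkkkkkoo........
143 kkkkkkkkkkkkkkkkkkkoo..kkkkkkkkkkkkkkkkoo.........
144 kkkkkkkkkkkkkkkkkkko..kkkkkkkkkkkkkkkkko..........
145 okkkkkkkkkkkkkkkkkko..kkkkkkkkkkkkkkkko...........
146 .okkkkkkkkkkkkkkkkko..kkkkkkkkkkoooooo............
147 ..okkkkkkkkkkkkkkkoo..kkkkkkkkko..................
148 ...okkkkkkkkkkkkkkoo..kkkkkkkko...................
149 ....okkkkkkkkkkkkkoo..kkkkkkkoo...................
150 .....okkkkookkkkkkko.okkkkLkkoo...................
151 ......oooo.okkkkkkkkoookkkLkko....................
152 ...........okkkkkLLkoookkLLkko....................
153 ...........okkkkkLLkoookkLLkko....................
154 ...........okkkkkLLkoookkLLkko....................
155 ...........okkkkkLLkoookkLLkko....................
156 .........
[... 1304 characters left out ...]
oo
180 ..............####ooo###.....AAAAAAAAAAAAAAA.LLooo
181 .................#####.....LoAAAAAAAAAA......L..oo
182 .................LLLLLo...oLoAAAAAAAAA.......L..Lo
183 .................LLLo......oAAAAAAAAAA...........o
184 ...............L.LoAA.......AAAAAAAAAA...........L
185 ..............L..oAAA.......AAAAAAAAAA............
186 ...............L.AAAA......AAAAAAAAAAA............
187 .................AAAAA.....AAAAAAAAAAA............
188 .................AAAAAAAAAAAAAAAA.AAAA............
189 .......LL........AAAAAAAAAAAAAAA.AAAAA......AAA...
190 ......LL.........AAAAAAAAA.......AAAAA......AAA...
191 .......L.........AAAAAAAAA......AAAAAAA.....AAAA..
[ 0.53297723 -0.12108671  0.06994173]
```

```bash
python3 - <<'E'
from all import *
off=40.3e-3*np.array([np.cos(np.radians(254.7)),np.sin(np.radians(254.7))])
for P in ([.5395,-.0795],[.5410,-.0810],[.5393,-.0842],[.5425,-.081]):
    q=np.array(P)+off
    M=mask("scene",*q,.0495,BODY)>.5; r=M[167]; c=np.nonzero(r)[0]; yy=np.nonzero(M)[0]
    Q=mask("scene",*P,0,POT); rr=np.nonzero(Q[195]>.5)[0]; ry=np.nonzero(Q>.5)[0]
    print(P,q.round(4),"cols",c.min(),c.max(),"rows",yy.min(),yy.max(),"pot cols",rr.min(),rr.max(),"rows",ry.min(),ry.max(), proj("scene",[[*q,.0495+.03]])[0].round(2))
im=np.load("d0.npz")["scene"].astype(int)
print("row195",[im[195,c].tolist() for c in (256,257,258,259,260,261,262)],[im[195,c].tolist() for c in (312,313,314,315,316)])
for c in (282,290): print(c,[(r,im[r,c].sum()) for r in list(range(169,178))+list(range(217,228))])
b=np.load("d8.npz")["scene"].astype(int)
for r in (165,168): print(r,[b[r,c].tolist() for c in (271,272,273,274,275)],[b[r,c].tolist() for c in (288,289,290,291)])
E
```

```text
[0.5395, -0.0795] [ 0.5289 -0.1184] cols 275 290 rows 158 181 pot cols 260 314 rows 172 223 [282.66 167.79]
[0.541, -0.081] [ 0.5304 -0.1199] cols 274 290 rows 158 181 pot cols 259 313 rows 171 223 [281.77 167.61]
[0.5393, -0.0842] [ 0.5287 -0.1231] cols 274 289 rows 157 180 pot cols 259 312 rows 170 222 [281.7  166.47]
[0.5425, -0.081] [ 0.5319 -0.1199] cols 274 289 rows 158 181 pot cols 259 312 rows 172 223 [281.21 167.84]
row195 [[71, 108, 129], [71, 108, 129], [74, 105, 122], [104, 111, 115], [143, 147, 149], [77, 79, 79], [88, 91, 91]] [[124, 131, 134], [63, 80, 91], [46, 67, 78], [52, 78, 91], [69, 104, 123]]
282 [(169, np.int64(305)), (170, np.int64(317)), (171, np.int64(392)), (172, np.int64(268)), (173, np.int64(263)), (174, np.int64(271)), (175, np.int64(269)), (176, np.int64(272)), (177, np.int64(269)), (217, np.int64(290)), (218, np.int64(297)), (219, np.int64(292)), (220, np.int64(295)), (221, np.int64(295)), (222, np.int64(333)), (223, np.int64(310)), (224, np.int64(309)), (225, np.int64(308)), (226, np.int64(308)), (227, np.int64(303))]
290 [(169, np.int64(308)), (170, np.int64(330)), (171, np.int64(430)), (172, np.int64(282)), (173, np.int64(290)), (174, np.int64(280)), (175, np.int64(279)), (176, np.int64(284)), (177, np.int64(267)), (217, np.int64(278)), (218, np.int64(281)), (219, np.int64(279)), (220, np.int64(278)), (221, np.int64(280)), (222, np.int64(283)), (223, np.int64(305)), (224, np.int64(311)), (225, np.int64(312)), (226, np.int64(311)), (227, np.int64(311))]
165 [[81, 124, 148], [81, 123, 145], [76, 114, 136], [32, 62, 88], [22, 64, 103]] [[20, 59, 94], [26, 60, 90], [45, 73, 93], [73, 109, 130]]
168 [[80, 121, 143], [83, 125, 149], [80, 118, 140], [66, 81, 89], [22, 45, 68]] [[21, 39, 56], [42, 55, 67], [75, 95, 105], [74, 112, 133]]
```

The hanging bottle's image (columns 273.7–290, bottom row about 180.5) matches the predicted spot for the place. I'll lower it in two stages with a force check.

>>> {"fn": "send_rows", "kwargs": {
  "series": [0, 0, 0.6, 0, 0, 0, 0.05, 0, 0, 1.2, 0, 0, 0, 0.05, 0, 0, 1.8, 0, 0, 0, 0.05, 0, 0, 2.3, 0, 0, 0, 0.05, 0, 0, 2.8, 0, 0, 0, 0.05, 0, 0, 3.2, 0, 0, 0, 0.05, 0, 0, 3.5, 0, 0, 0, 0.05, 0, 0, 3.7, 0, 0, 0, 0.05, 0, 0, 3.7, 0, 0, 0, 0.05]
}}

```text
clock: 13.7
tcp_pos: [0.532, -0.1209, 0.0316]
orientation: [-0.0, 0.796, 0.606, -0.0]
wrist_force: [0.9, -0.6, -0.8]
finger_gap: 0.0109
```

>>> {"fn": "send_rows", "kwargs": {
  "series": [0, 0, 0.2, 0, 0, 0, 0.05, 0, 0, 0.4, 0, 0, 0, 0.05, 0, 0, 0.6, 0, 0, 0, 0.05, 0, 0, 0.7, 0, 0, 0, 0.05, 0, 0, 0.8, 0, 0, 0, 0.05, 0, 0, 0.85, 0, 0, 0, 0.05, 0, 0, 0.85, 0, 0, 0, 0.05]
}}

```text
clock: 14.28
tcp_pos: [0.5323, -0.121, 0.0236]
orientation: [-0.0, 0.796, 0.606, 0.0]
wrist_force: [-0.1, -0.8, -1.2]
finger_gap: 0.0113
```

```bash
python3 go.py .5318 -.1200 .0231 -15.5; python3 - <<'E'
from all import *
im={c:read_camera(c) for c in cams}; np.savez("d9.npz",**im); print(get_state()["wrist_force"],get_state()["ft_torque"])
a=np.load("d0.npz")["scene"]; 
for c,uv in [("scene",(286,197))]:
    b=im[c]; D=np.abs(b.astype(int)-a).sum(2)>40; am=amber(b)
    for r in range(160,226,1): print(r,"".join("A" if am[r,x] else "x" if D[r,x] else "." for x in range(256,318)))
E
```

```text
clock 14.28 tcp [ 0.5323 -0.121   0.0236] shift cm [ 0.08 -0.07  0.05] turn [-0.01 -0.01  0.04] gap 0.0113 F [-0.06 -0.83 -1.22]
[-0.12406632 -0.50174783 -0.94245162] [-0.01262948 -0.01601693 -0.00091229]
160 ......xxxxxxxxxxxxxxxxxxx..xxxxxxxxxxxxxxxx..................x
161 .......xxxxxxxxxxxxxxxxxx..xxxxxxxxxx........................x
162 ........xxxxxxxxxxxxxxxxx..xxxxxxxxx......................xx.x
163 .........xxxxxxxxxxxxxxxx..xxxxxxxx..............xxxxxxxxxxxxx
164 ..........xxxxxxxxxxxxxxx..xxxxxxxx............xxxxxxxxxxxxxxx
165 ...........xxxxx.xxxxxxxxxxxxxxxxxx...........xxxxxxxxxxxxxxxx
166 .................xxxxxxxxxxxxxxxxxx...........xxxxxxxxxxxxxxxx
167 .................xxxxxxxxxxxxxxxxxx...........xxxxxxxxxxxxxxxx
168 .................xxxxxxxxxxxxxxxxxx..........xxxxxxxxxxxxxxxxx
169 .................xxxxxxxxxxxxxxxxxx..........xxxxxxxxxxxxxxxxx
170 .................xxxxxxxxxxxxxxxxxx..........xxxxxxxxxxxxxxxxx
171 ..................xxxxxxxxxxxxxxxxxxx........xxxxxxxxxxxxxxxxx
172 ..................xxxx.xxxxxxxxxxx...xxxx....xxxxxxxxxxxxxxxxx
173 ...................x
[... 2826 characters left out ...]
..............................
216 ..............................................................
217 ..............................................................
218 ..............................................................
219 ..............................................................
220 ..............................................................
221 ..............................................................
222 ..............................................................
223 ..............................................................
224 ..............................................................
225 ..............................................................
```

It's in, with no contact force, and the packed bottles haven't moved. I'll touch down the last bit, open slightly and rise.

>>> {"fn": "send_rows", "kwargs": {
  "series": [0, 0, 0.05, 0, 0, 0, 0.05, 0, 0, 0.1, 0, 0, 0, 0.05, 0, 0, 0.1, 0, 0, 0, 0.05, 0, 0, 0.1, 0, 0, 0, 0.05]
}}

```text
clock: 14.72
tcp_pos: [0.5325, -0.1211, 0.0231]
orientation: [0.0, 0.796, 0.606, 0.0]
wrist_force: [-1.3, 0.5, 3.8]
finger_gap: 0.0106
```

>>> {"fn": "send_rows", "kwargs": {
  "series": [0, 0, 0, 0, 0, 0, 0.15, 0, 0, 0, 0, 0, 0, 0.2, 0, 0, 0, 0, 0, 0, 0.24, 0, 0, 0, 0, 0, 0, 0.24, 0, 0, 0, 0, 0, 0, 0.24, 0, 0, -0.3, 0, 0, 0, 0.24, 0, 0, -1, 0, 0, 0, 0.24, 0, 0, -2.5, 0, 0, 0, 0.24, 0, 0, -5, 0, 0, 0, 0.24, 0, 0, -8, 0, 0, 0, 0.24]
}}

```text
clock: 15.55
tcp_pos: [0.5309, -0.1205, 0.1026]
orientation: [-0.001, 0.796, 0.606, -0.001]
wrist_force: [0.6, 0.3, 1.1]
finger_gap: 0.0203
```

>>> {"fn": "send_rows", "kwargs": {
  "series": [0, 0, -2, 0, 0, 0, 0.3, 0, 0, -4, 0, 0, 0, 0.4, 0, 0, -5, 0, 0, 0, 0.5, 0, 0, -5, 0, 0, 0, 0.6]
}}

```text
clock: 15.88
tcp_pos: [0.5341, -0.1217, 0.1557]
orientation: [0.002, 0.796, 0.606, 0.001]
wrist_force: [0.2, -0.0, -0.3]
finger_gap: 0.051
```

```bash
python3 go.py .4935 .3375 .153 -15.5;python3 go.py .4935 .3375 .153 135; python3 - <<'E'
from all import *
im={c:read_camera(c) for c in cams}; np.savez("d10.npz",**im)
d=im["scene"]
for n,x0,z in [("B",[.494,.338],0),("p0",[.541,-.081],.004),("pa",[.580,-.071],.004),("pd",[.503,-.091],.004),("A",[.531,-.121],.004)]:
    c,k=capfit("scene",d,x0,z); print(n,c[0].round(4),round(c[1],2),k)
E
```

```text
clock 15.88 tcp [ 0.5341 -0.1217  0.1557] shift cm [ 43.18 -16.15   0.17] turn [0.3  0.03 0.05] gap 0.051 F [ 0.2  -0.05 -0.29]
clock 15.88 tcp [ 0.5341 -0.1217  0.1557] shift cm [ 43.18 -16.15   0.17] turn [ 7.0000e-02  4.1000e-01 -1.5045e+02] gap 0.051 F [ 0.2  -0.05 -0.29]
B [0.4955 0.3391] 0.42 59
p0 [ 0.5418 -0.0798] 0.33 55
pa [ 0.5806 -0.0701] 0.34 51
pd [ 0.5035 -0.0918] 0.37 47
A [ 0.5317 -0.121 ] 0.31 50
```

The first bottle stands on the floor of the pot (3.8 N at touchdown) and the others are where they were. Now bottle B.

>>> {"fn": "send_rows", "kwargs": {
  "series": [0.9, -0.3, 0, 0, 0, 2, 0.6, 3, -1.1, 0, 0, 0, 5, 0.6, 6, -2.2, 0, 0, 0, 8, 0.7, 9.5, -3.5, 0, 0, 0, 11, 0.8, 13, -4.8, 0, 0, 0, 14, 0.9, 16.4, -6.1, 0, 0, 0, 17, 1, 19.8, -7.4, 0, 0, 0, 20, 1, 23.3, -8.6, 0, 0, 0, 23, 1, 26.7, -9.9, 0, 0, 0, 26, 1, 30.2, -11.2, 0, 0, 0, 29.5, 1]
}}

```text
clock: 16.82
tcp_pos: [0.5032, 0.2013, 0.1507]
orientation: [-0.0, 0.924, 0.382, -0.002]
wrist_force: [-0.4, -0.8, -0.6]
finger_gap: 0.0856
```

```bash
python3 go.py .4935 .3373 .15 -45
```

```text
clock 16.82 tcp [0.5032 0.2013 0.1507] shift cm [  8.91 -10.32   0.07] turn [-0.09  0.15 -0.12] gap 0.0856 F [-0.35 -0.82 -0.62]
```

>>> {"fn": "send_rows", "kwargs": {
  "series": [2.2, -2.6, 0, 0, 0, 0, 1, 4.6, -5.3, 0, 0, 0, 0, 1, 6.8, -7.9, 0, 0, 0, 0, 1, 8.3, -9.6, 0, 0, 0, 0, 1, 8.9, -10.3, 0, 0, 0, 0, 1, 8.9, -10.3, 0, 0, 0, 0, 1, 8.9, -10.3, 0, 0, 0, 0, 1, 8.9, -10.3, 0, 0, 0, 0, 1]
}}

```text
clock: 17.48
tcp_pos: [0.4946, 0.3343, 0.1519]
orientation: [0.0, 0.924, 0.383, -0.001]
wrist_force: [-0.2, -0.3, 0.3]
finger_gap: 0.0856
```

```bash
python3 go.py .4935 .3373 .0193 -45
```

```text
clock 17.48 tcp [0.4946 0.3343 0.1519] shift cm [ 0.16 -0.29 13.26] turn [-0.01  0.1  -0.02] gap 0.0856 F [-0.21 -0.33  0.3 ]
```

>>> {"fn": "send_rows", "kwargs": {
  "series": [0.1, -0.2, 2, 0, 0, 0, 1, 0.15, -0.3, 5, 0, 0, 0, 1, 0.15, -0.3, 8, 0, 0, 0, 1, 0.15, -0.3, 10.5, 0, 0, 0, 1, 0.15, -0.3, 12.3, 0, 0, 0, 0.8, 0.15, -0.3, 13.2, 0, 0, 0, 0.6, 0.15, -0.3, 13.3, 0, 0, 0, 0.5, 0.15, -0.3, 13.3, 0, 0, 0, 0.4, 0.15, -0.3, 13.3, 0, 0, 0, 0.3, 0.15, -0.3, 13.3, 0, 0, 0, 0.2],
  "newtons": 25
}}

```text
clock: 18.32
tcp_pos: [0.4953, 0.3392, 0.0215]
orientation: [-0.0, 0.924, 0.383, 0.002]
wrist_force: [0.2, 0.4, 0.5]
finger_gap: 0.0174
```

>>> {"fn": "send_rows", "kwargs": {
  "series": [0, 0, 0, 0, 0, 0, 0.1, 0, 0, 0, 0, 0, 0, 0.05, 0, 0, 0, 0, 0, 0, 0.05, 0, 0, 0, 0, 0, 0, 0.05, 0, 0, -0.2, 0, 0, 0, 0.05, 0, 0, -0.5, 0, 0, 0, 0.05, 0, 0, -0.5, 0, 0, 0, 0.05]
}}

```text
clock: 18.9
tcp_pos: [0.4938, 0.339, 0.0251]
orientation: [-0.0, 0.924, 0.383, 0.0]
wrist_force: [-0.3, 0.1, -0.4]
finger_gap: 0.0111
```

```bash
python3 go.py .4935 .3373 .0193 -45; python3 - <<'E'
from all import *
b=read_camera("scene"); a=np.load("d10.npz")["scene"]
for n,i in (("old",a),("new",b)):
    m=near(amber(i),(424,331),14); yy,xx=np.nonzero(m); print(n,m.sum(),xx.mean().round(1),yy.mean().round(1),xx.min(),xx.max(),yy.min(),yy.max())
E
```

```text
clock 18.9 tcp [0.4938 0.339  0.0251] shift cm [-0.14  0.1   0.58] turn [-0.01 -0.01  0.05] gap 0.0111 F [-0.3   0.13 -0.36]
old 250 423.9 331.0 415 434 320 339
new 162 422.7 331.5 415 433 320 338
```

Gripped (11 mm gap). Set down, open, turn −90° to 45° and regrip.

>>> {"fn": "send_rows", "kwargs": {
  "series": [0, 0, 0.3, 0, 0, 0, 0.05, 0, 0, 0.55, 0, 0, 0, 0.05, 0, 0, 0.55, 0, 0, 0, 0.1, 0, 0, 0.55, 0, 0, 0, 0.3, 0, 0, 0.55, 0, 0, 0, 0.5, 0, 0, 0.55, 0, 0, 0, 0.5, 0, 0, 0.55, 0, 0, 0, 0.5, 0, 0, 0.55, 0, 0, -7, 0.5, 0, 0, 0.55, 0, 0, -14, 0.5, 0, 0, 0.55, 0, 0, -21, 0.5]
}}

```text
clock: 19.78
tcp_pos: [0.4936, 0.3387, 0.0187]
orientation: [-0.0, 0.837, 0.547, -0.0]
wrist_force: [-0.1, -0.3, 0.2]
finger_gap: 0.0428
```

>>> {"fn": "send_rows", "kwargs": {
  "series": [0, 0, 0, 0, 0, -7, 0.5, 0, 0, 0, 0, 0, -14, 0.5, 0, 0, 0, 0, 0, -21, 0.5, 0, 0, 0, 0, 0, -28, 0.5, 0, 0, 0, 0, 0, -35, 0.5, 0, 0, 0, 0, 0, -42, 0.5, 0, 0, 0, 0, 0, -49, 0.5, 0, 0, 0, 0, 0, -56, 0.5, 0, 0, 0, 0, 0, -63, 0.5, 0, 0, 0, 0, 0, -69, 0.5]
}}

```text
clock: 20.62
tcp_pos: [0.4936, 0.3387, 0.0187]
orientation: [-0.0, 0.38, 0.925, -0.0]
wrist_force: [1.0, 0.3, 0.3]
finger_gap: 0.0425
```

>>> {"fn": "send_rows", "kwargs": {
  "series": [0, 0, 0, 0, 0, 0, 0.5, 0, 0, 0, 0, 0, 0, 0.3, 0, 0, 0, 0, 0, 0, 0.2, 0, 0, 0, 0, 0, 0, 0.1, 0, 0, 0, 0, 0, 0, 0.05, 0, 0, 0, 0, 0, 0, 0.05, 0, 0, 0, 0, 0, 0, 0.05, 0, 0, 0, 0, 0, 0, 0.05]
}}

```text
clock: 21.28
tcp_pos: [0.4937, 0.3388, 0.0191]
orientation: [-0.0, 0.382, 0.924, -0.0]
wrist_force: [0.5, 0.7, -1.0]
finger_gap: 0.0108
```

```bash
python3 go.py .4935 .3373 .0193 45
```

```text
clock 21.28 tcp [0.4937 0.3388 0.0191] shift cm [-0.09 -0.13 -0.02] turn [-0.   -0.    0.03] gap 0.0108 F [ 0.53  0.68 -0.97]
```

>>> {"fn": "send_rows", "kwargs": {
  "series": [0, 0, 0, 0, 0, 0, 0.05, 0, 0, -0.5, 0, 0, 0, 0.05, 0, 0, -2, 0, 0, 0, 0.05, 0, 0, -4, 0, 0, 0, 0.05, 0, 0, -6.5, 0, 0, 0, 0.05, 0, 0, -9, 0, 0, 0, 0.05, 0, 0, -11, 0, 0, 0, 0.05, 0, 0, -12.5, 0, 0, 0, 0.05, 0, 0, -13, 0, 0, 0, 0.05, 0, 0, -13, 0, 0, 0, 0.05],
  "newtons": 40
}}

```text
clock: 22.12
tcp_pos: [0.4948, 0.3394, 0.1511]
orientation: [0.001, 0.382, 0.924, 0.001]
wrist_force: [0.1, 0.1, -0.7]
finger_gap: 0.0105
```

>>> {"fn": "send_rows", "kwargs": {
  "series": [-0.8, -0.6, 0, 0, 0, 0, 0.05, -2.6, -1.8, 0, 0, 0, 0, 0.05, -5, -3.5, 0, 0, 0, 0, 0.05, -7.8, -5.5, 0, 0, 0, 0, 0.05, -10.6, -7.5, 0, 0, 0, 0, 0.05, -13.4, -9.5, 0, 0, 0, 0, 0.05, -16.2, -11.4, 0, 0, 0, 0, 0.05, -19, -13.4, 0, 0, 0, 0, 0.05, -21.8, -15.4, 0, 0, 0, 0, 0.05, -24.6, -17.4, 0, 0, 0, 0, 0.05]
}}

```text
clock: 22.95
tcp_pos: [0.5435, 0.0397, 0.1474]
orientation: [-0.001, 0.382, 0.924, -0.001]
wrist_force: [0.7, -0.4, -1.1]
finger_gap: 0.011
```

```bash
python3 go.py .571 -.1092 .149 45
```

```text
clock 22.95 tcp [0.5435 0.0397 0.1474] shift cm [-12.47  -8.59  -0.17] turn [-0.12 -0.13  0.02] gap 0.011 F [ 0.72 -0.43 -1.07]
```

>>> {"fn": "send_rows", "kwargs": {
  "series": [-2.6, -1.8, 0, 0, 0, 0, 0.05, -5.2, -3.6, 0, 0, 0, 0, 0.05, -7.6, -5.3, 0, 0, 0, 0, 0.05, -9.8, -6.9, 0, 0, 0, 0, 0.05, -11.4, -8, 0, 0, 0, 0, 0.05, -12.3, -8.6, 0, 0, 0, 0, 0.05, -12.5, -8.7, 0, 0, 0, 0, 0.05, -12.5, -8.7, 0, 0, 0, 0, 0.05, -12.5, -8.7, 0, 0, 0, 0, 0.05, -12.5, -8.7, 0, 0, 0, 0, 0.05]
}}

```text
clock: 23.78
tcp_pos: [0.5715, -0.1066, 0.1489]
orientation: [-0.0, 0.382, 0.924, 0.0]
wrist_force: [-0.7, 0.0, 0.5]
finger_gap: 0.011
```

```bash
python3 go.py .571 -.1092 .069 45; sleep 0; python3 go.py .571 -.1092 .069 45
```

```text
clock 23.78 tcp [ 0.5715 -0.1066  0.1489] shift cm [-0.16 -0.21  7.99] turn [-0.   -0.06  0.13] gap 0.011 F [-0.71  0.    0.53]
clock 23.78 tcp [ 0.5715 -0.1066  0.1489] shift cm [-0.16 -0.21  7.99] turn [-0.   -0.06  0.13] gap 0.011 F [-0.71  0.    0.53]
```

Lower to just above the rim, with the correction, then compare the picture with the prediction.

>>> {"fn": "send_rows", "kwargs": {
  "series": [-0.1, -0.1, 0, 0, 0, 0, 0.05, -0.15, -0.2, 1, 0, 0, 0, 0.05, -0.15, -0.2, 2.5, 0, 0, 0, 0.05, -0.15, -0.2, 4, 0, 0, 0, 0.05, -0.15, -0.2, 5.5, 0, 0, 0, 0.05, -0.15, -0.2, 7, 0, 0, 0, 0.05, -0.15, -0.2, 8, 0, 0, 0, 0.05, -0.15, -0.2, 8, 0, 0, 0, 0.05, -0.15, -0.2, 8, 0, 0, 0, 0.05]
}}

```text
clock: 24.53
tcp_pos: [0.571, -0.11, 0.0686]
orientation: [-0.001, 0.382, 0.924, -0.0]
wrist_force: [0.8, -0.5, 0.0]
finger_gap: 0.0108
```

```bash
python3 go.py .571 -.1092 .0228 45; python3 - <<'E'
from all import *
im={c:read_camera(c) for c in cams}; np.savez("d11.npz",**im); st=get_state(); s=st["tcp_pos"]; print(s)
z0=s[2]-.0188; q=np.array([.5707,-.1091]); b=im["scene"]; a=np.load("d10.npz")["scene"]; D=np.abs(b.astype(int)-a).sum(2); am=amber(b); hsv=cv2.cvtColor(b,cv2.COLOR_BGR2HSV)
e=(mask("scene",*q,z0,BODY)>.5).astype(np.uint8); e=e-cv2.erode(e,np.ones((3,3)))
for r in range(150,196): print(r,"".join(("#" if e[r,c] else "A" if am[r,c] else "." if D[r,c]<=25 else "k" if hsv[r,c,2]<60 else "L" if hsv[r,c,1]<60 else "o") for c in range(248,312)))
for r in (176,179): print(r,[b[r,c].sum() for c in range(256,264)],[b[r,c].sum() for c in range(272,283)])
E
```

```text
clock 24.53 tcp [ 0.571  -0.11    0.0686] shift cm [0.05 0.06 4.58] turn [-0.03 -0.08  0.07] gap 0.0108 F [ 0.78 -0.54  0.  ]
[ 0.57217147 -0.1105091   0.0699604 ]
150 ...........okLLLLLkkkkkkkkkkko..................................
151 ...........oLLLLLkkkkkkkkkkkko..................................
152 ..........ooLLLLLkkkkkkkkkkkko..................................
153 .........oLLLLLLLkkkkkkkkkkko...................................
154 .......oLkkLLLLLLkkkkkkkkkkL....................................
155 .......okkkkLLLLkkkLLkkkkkkoo...................................
156 ......oLkkLLLLLLkkkkkkkkkkkoo...................................
157 .......okkkLLLLLkkkkkkkkkkkoo...................................
158 .......okkkLLLLLkkkkkkkkkkkoo...................................
159 .......okkkkkkkkkkkkkkkkkkkoo...................................
160 ........okkkkkkkkkkkkkkkkkkoo...................................
161 ........ookkkkkkkkkkkkkkkkko....................................
162 .........okkkkkkkkkkkkkkkkko....................................
163 ..........okkkkkkkkkkkkkLkko.......
[... 2157 characters left out ...]
AAAAAAAAA..
195 ...................AAAA......AAAAAAAAAA........AAAAAAAAAAAAAAA..
176 [np.uint64(348), np.uint64(349), np.uint64(348), np.uint64(357), np.uint64(361), np.uint64(317), np.uint64(166), np.uint64(156)] [np.uint64(182), np.uint64(184), np.uint64(176), np.uint64(162), np.uint64(125), np.uint64(140), np.uint64(217), np.uint64(204), np.uint64(217), np.uint64(211), np.uint64(185)]
179 [np.uint64(324), np.uint64(333), np.uint64(344), np.uint64(342), np.uint64(335), np.uint64(308), np.uint64(305), np.uint64(304)] [np.uint64(121), np.uint64(119), np.uint64(124), np.uint64(158), np.uint64(223), np.uint64(226), np.uint64(219), np.uint64(230), np.uint64(229), np.uint64(211), np.uint64(199)]
```

The outline agrees with the prediction to within half a pixel. Lower away.

>>> {"fn": "send_rows", "kwargs": {
  "series": [0.05, 0.05, 0.6, 0, 0, 0, 0.05, 0.05, 0.05, 1.2, 0, 0, 0, 0.05, 0.05, 0.05, 1.8, 0, 0, 0, 0.05, 0.05, 0.05, 2.3, 0, 0, 0, 0.05, 0.05, 0.05, 2.8, 0, 0, 0, 0.05, 0.05, 0.05, 3.2, 0, 0, 0, 0.05, 0.05, 0.05, 3.5, 0, 0, 0, 0.05, 0.05, 0.05, 3.7, 0, 0, 0, 0.05, 0.05, 0.05, 3.7, 0, 0, 0, 0.05]
}}

```text
clock: 25.38
tcp_pos: [0.5712, -0.1095, 0.0316]
orientation: [-0.0, 0.382, 0.924, 0.0]
wrist_force: [0.9, 0.0, -0.8]
finger_gap: 0.0107
```

>>> {"fn": "send_rows", "kwargs": {
  "series": [0, 0, 0.2, 0, 0, 0, 0.05, 0, 0, 0.4, 0, 0, 0, 0.05, 0, 0, 0.6, 0, 0, 0, 0.05, 0, 0, 0.7, 0, 0, 0, 0.05, 0, 0, 0.8, 0, 0, 0, 0.05, 0, 0, 0.85, 0, 0, 0, 0.05, 0, 0, 0.85, 0, 0, 0, 0.05]
}}

```text
clock: 25.97
tcp_pos: [0.5715, -0.1096, 0.0236]
orientation: [-0.0, 0.382, 0.924, 0.0]
wrist_force: [0.8, 0.5, -0.2]
finger_gap: 0.011
```

```bash
python3 go.py .571 -.1092 .0228 45; python3 - <<'E'
from all import *
im={c:read_camera(c) for c in cams}; np.savez("d12.npz",**im); print(get_state()["wrist_force"],get_state()["tcp_pos"])
d=im["scene"]
for n,x0,z in [("p0",[.541,-.081],.004),("pa",[.580,-.071],.004),("pd",[.503,-.091],.004),("A",[.531,-.121],.004)]:
    c,k=capfit("scene",d,x0,z); print(n,c[0].round(4),round(c[1],2),k)
E
```

```text
clock 25.97 tcp [ 0.5715 -0.1096  0.0236] shift cm [ 0.07 -0.    0.08] turn [ 0.01 -0.01  0.04] gap 0.011 F [ 0.77  0.55 -0.17]
[ 0.04633459 -1.06536444 -0.85523547] [ 0.57159317 -0.10969461  0.02370238]
p0 [ 0.5418 -0.0798] 0.33 55
pa [ 0.5804 -0.0674] 0.36 49
pd [ 0.5033 -0.0896] 0.38 48
A [ 0.5316 -0.1198] 0.42 42
```

Touch down, open slightly, rise, then move clear.

>>> {"fn": "send_rows", "kwargs": {
  "series": [0, 0, 0.05, 0, 0, 0, 0.05, 0, 0, 0.1, 0, 0, 0, 0.05, 0, 0, 0.1, 0, 0, 0, 0.05, 0, 0, 0.1, 0, 0, 0, 0.05]
}}

```text
clock: 26.4
tcp_pos: [0.5716, -0.1097, 0.0227]
orientation: [-0.0, 0.382, 0.924, 0.0]
wrist_force: [0.1, -0.4, -1.2]
finger_gap: 0.011
```

>>> {"fn": "send_rows", "kwargs": {
  "series": [0, 0, 0, 0, 0, 0, 0.15, 0, 0, 0, 0, 0, 0, 0.2, 0, 0, 0, 0, 0, 0, 0.24, 0, 0, 0, 0, 0, 0, 0.24, 0, 0, 0, 0, 0, 0, 0.24, 0, 0, -0.3, 0, 0, 0, 0.24, 0, 0, -1, 0, 0, 0, 0.24, 0, 0, -2.5, 0, 0, 0, 0.24, 0, 0, -5, 0, 0, 0, 0.24, 0, 0, -8, 0, 0, 0, 0.24]
}}

```text
clock: 27.23
tcp_pos: [0.5702, -0.1093, 0.1025]
orientation: [-0.002, 0.382, 0.924, -0.0]
wrist_force: [0.7, 1.3, -0.4]
finger_gap: 0.0204
```

>>> {"fn": "send_rows", "kwargs": {
  "series": [0, 0, -2, 0, 0, 0, 0.24, 0, 0, -5, 0, 0, 0, 0.24, 2, 2, -6, 0, 0, 0, 0.24, 4, 4, -6, 0, 0, 0, 0.24, 6.5, 6.5, -6, 0, 0, 0, 0.24, 9, 9, -6, 0, 0, 0, 0.24, 11.5, 11.5, -6, 0, 0, 0, 0.24, 14, 14, -6, 0, 0, 0, 0.24, 16, 16, -6, 0, 0, 0, 0.24, 16, 16, -6, 0, 0, 0, 0.24]
}}

```text
clock: 28.07
tcp_pos: [0.571, 0.1214, 0.1636]
orientation: [0.0, 0.38, 0.925, 0.001]
wrist_force: [0.5, -0.1, 0.9]
finger_gap: 0.0203
```

```bash
python3 - <<'E'
from all import *
im={c:read_camera(c) for c in cams}; np.savez("d13.npz",**im); st=get_state(); print(st["clock"],st["tcp_pos"],st["wrist_force"])
d=im["scene"]
for c,uv in [("scene",(286,197)),("top",(306,235))]: print("pot",c,fit({c:potmask(im[c],uv)},[.541,-.082],0,POT)[0].round(4))
C=np.array([.5412,-.0808])
for n,x0 in [("p0",[.541,-.081]),("pa",[.580,-.071]),("pb",[.554,-.043]),("pc",[.516,-.05]),("pd",[.503,-.091]),("A",[.531,-.121]),("B",[.571,-.109])]:
    c,k=capfit("scene",d,x0,.004); v=(c[0]-C)*1e3; s=shfit("top",im["top"],x0,.004); w=(s[0][0]-C)*1e3
    print(n,c[0].round(4),round(c[1],2),k,f"r{np.hypot(*v):.1f} a{np.degrees(np.arctan2(v[1],v[0])):.0f}","top",s[0][0].round(4),round(s[0][1],2),f"r{np.hypot(*w):.1f}")
a=cv2.resize(d[150:235,245:325],None,fx=5,fy=5,interpolation=cv2.INTER_CUBIC); b=cv2.resize(im["top"][200:270,270:340],None,fx=5.5,fy=5.5,interpolation=cv2.INTER_CUBIC)
o=np.zeros((425,800,3),np.uint8); o[:,:400]=a; o[:385,410:795]=b; cv2.imwrite("pics/final.png",o)
E
```

```text
28.1667 [0.57133178 0.11763498 0.16329008] [-0.90551436  0.1804228  -0.25301375]
pot scene [ 0.54   -0.0829]
pot top [ 0.5435 -0.0823]
p0 [ 0.5399 -0.0831] 0.34 54 r2.6 a-120 top [ 0.5435 -0.0807] 0.24 r2.3
pa [ 0.5812 -0.0665] 0.37 51 r42.5 a20 top [ 0.5778 -0.0732] 0.15 r37.3
pb [ 0.5553 -0.0401] 0.32 54 r43.0 a71 top [ 0.5541 -0.0474] 0.21 r35.8
pc [ 0.5163 -0.05  ] 0.35 49 r39.6 a129 top [ 0.5213 -0.053 ] 0.23 r34.2
pd [ 0.5041 -0.0894] 0.39 45 r38.1 a-167 top [ 0.508  -0.0916] 0.22 r34.9
A [ 0.5317 -0.121 ] 0.31 50 r41.3 a-103 top [ 0.5328 -0.1187] 0.27 r38.8
B [ 0.5706 -0.107 ] 0.31 53 r39.4 a-42 top [ 0.5704 -0.1069] 0.14 r39.2
```

View pics/final.png

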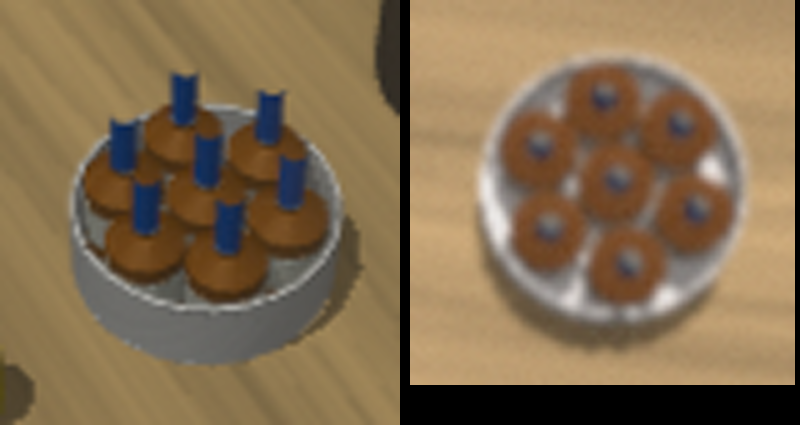

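The picture shows all seven bottles upright in the pot, with the scene caps at crop (185,98), (270,118), (208,160), (124,145), (147,207), (229,227) and (292,183). The ring is complete and all the shoulders are level. Handing in.

```bash
python3 -c "
from workcell import *
print(hand_in())"
```

```text
the job is handed in; nothing more can be done
None
```

Both loose amber bottles are now in the pot's two empty ring places, and the job was handed in at about 28 s of the 58 s allowed. I gripped each by its cap, regripped it with the jaws turned 90° to centre it, lowered it into its place and released it.

**Last checks:**
- The final picture shows all seven bottles upright and level: one in the middle and a ring of six.
- The pot's fitted position changed by less than 1.5 mm, within measuring noise.
- I steered clear of the slide box, the rock and the resin disc, but didn't measure them again at the end.

**What failed or disagreed:**
- **Missed first grasp:** the fingers closed just above the cap and touched nothing. In the pictures the fingertips sat about 38 mm higher than the reported TCP height. I allowed for that from then on, and the caps then stopped the fingers at an 11 mm gap.
- **Second bottle's touchdown:** the first bottle gave a clear 3.8 N on the floor. The second gave no clear contact force, so it may have settled by about a millimetre on release. Both cameras place it in the same spot with its foot on the pot's floor.
- **Ring radii:** against my assumed pot centre, the scene view put the ring bottles 38–43 mm out and the top view 34–39 mm. I put this down to fitting and calibration error. All of these readings are under the 44 mm limit.

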